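# Tare the dial scale with the empty sample tin

### The arm

A 7-joint arm with a two-finger parallel gripper is mounted at the origin on the work surface. World frame = base frame: x ahead of the robot, y to its left, z up, the work surface at z = 0. Lengths are in m, angles in rad, forces in N, time in s.
With the tool pointing down it reaches from about 0.425 to 0.95 m from the base axis. Payload 4.7 kg.
Tool frame: the origin (TCP) lies at the very end of the fingers, on their centre line; the grasp point (between the pads) lies 19 mm behind it; z points along the fingers, x is the direction in which the jaws open and shut, and the axes are right-handed (so a half turn about z gives the same grasp; the last joint's range is limited). The gripper opens to 87 mm and grips with 3 to 60 N. Pads are 19 mm wide; open, the fingers measure 117 mm over their backs; the gripper's body (75 mm by 190 mm) begins 51 mm behind the grasp point.
Start: joints at [-1.252, 0.469, -0.049, 1.532, 0.024, 1.141, -0.082], TCP at [0.23, 0.635, 0.223] pointing down, gripper open.
Joint ranges: [-2.59, 2.59], [-0.33, 1.99], [-1.39, 1.29], [0.1, 2.45], [-1.04, 4.18], [0.21, 1.99], [-2.66, 2.66]. Speed limits (rad/s): [2.57, 2.57, 3.14, 3.14, 3.14, 3.14, 3.14].

### API

Orientations are given as a unit quaternion [w, x, y, z].
In Python, from plant import readout, vision, workorder, models gives the robot as it stands. The module is installed in compiled form; this text tells all that it offers.
- The arm moves only by the shell command python3 -m pendant 'ROWS' [FORCE]. ROWS is JSON, a list of rows, each a list of 3 entries, a list of its own where there are three numbers: the turn, a rotation vector about the world's x, y, z as a fraction of full scale, then the shift along the world's x, y, z as a fraction of full scale, then the opening, from 0 (shut) to 1 (fully open). In form: [[[ax, ay, az], [tx, ty, tz], grip], ...]. A call has 1 to 12 rows; each row is the pose to reach, as a shift and turn from the pose commanded when the call began; what a row does not reach only later rows make up. Full scale, the value 1, is 0.5 m for a shift and pi/2 rad for a turn. A row lasts 1/10 s, in which the tool goes at most 50 mm and 8.59 degrees, less where a joint would pass 70% of its speed; a pose out of reach is approached as far as the arm can. A call with a number of a shift or a turn outside -1 to 1 is refused whole. A call with a gripper value outside its range is refused whole. The fingers move at their own pace and stop on an object; FORCE is the grip in N (left out, the last holds). Time passes only in rows, so rows that repeat a pose let the fingers close. It gives the time, the measured TCP pose, the force and the opening at its end, in the units of the state.
- readout.sense(): the state, without advancing time (a new reading comes with each control period).
- vision.camera(name): name is "scene" or "top"; returns (picture, depth): 400x640x3 uint8, red, green, blue; 400x640 float32, m along the optical axis (not along the pixel's ray), 0 where there is no reading.
- vision.camera_params(name): a dict with "K" (3x3 intrinsics, pixels), "position" and "attitude" of the camera in the world. Camera axes: x right, y down, z forward; pixel columns grow to the right and rows downward; lengths in m; the calibration is good to about 2 mm. A picture is of the moment at which its call begins. camera_params takes no time and is no camera call.
- workorder.sign_off(): hands the job in, once; it reports no verdict.
Trained networks look in the newest picture that a camera, given by its name, has taken for a name from the list of things; names that differ only in an ending like _2 or _b are one class to them, and where a whole thing is asked for, a point or a joint stands for the part that bears it (a point fixed in the world has none). Each returns a list of dicts, best first, with "confidence" (0 to 1); they miss things now and then, are a little off and sometimes report something else, mostly with a low value. They report only what shows in the picture. A call takes as long as a camera call. They do not tell look-alikes from the thing itself.
- models.find_in(label, camera): "box" ([left, top, right, bottom] as shares, 0 to 1, of the picture: columns of its width, rows of its height, round what is visible of it).
- models.pinpoint(label, camera): "xy" ([column, row] as shares, 0 to 1, of the picture: columns of its width, rows of its height: a listed point, or the origin of a listed thing).
The state is a dict: "time": time; "joints": joint angles; "qd": joint speeds; "joint_efforts": joint torques, N m; "tcp_pos": TCP position; "eef_rot": TCP orientation; "wrist_force": force on the tool from outside, world axes, zero at the start; "ft_torque": the same for the moment, N m; "finger_gap": opening from 0.0 (shut) to 1.0 (fully open).
Only numpy, scipy, OpenCV 4.12 (cv2) and the standard library are available. Lean on these libraries where they do the work, as an engineer would, in place of code of your own. Each camera call takes 0.05 s, during which the arm holds its last target.

### The job

One of the two closed sample tins still has a steel grinding ball rolling loose inside it: find out which by shaking or tilting them. Set the empty tin upright and gently in the middle of the scale's platform and, with it standing there, turn the dial by its centre knob until the pointer reads zero. Leave the tin with the ball standing upright on the bench, and do not disturb the moisture meter, the jar and the sieve.

Things in the scene. Friction and masses are not known exactly. Their poses are not given: they have to be found in the camera images.
- tin_1: one of two closed steel sample tins, alike outside, one on each side of the scale: 130 mm long (its x), 60 mm wide (its y), 58 mm high (its z), walls 3 mm, aluminium lid pressed on; origin at the centre of its underside. Either one may hold the ball. Their own weights differ (0.21 to 0.51 kg empty), so weight alone does not tell which holds it
- tin_2: the other tin, same size and axes. One of the two is empty, the other holds a loose steel ball, 40 mm and 0.26 kg, which can roll over the whole inside: it runs to the low end when the tin is tipped by 20 degrees or so and stays there when the tin is levelled smoothly
- scale: white mechanical dial scale, fixed, 280 mm deep (its x), 190 mm wide (its y); origin under it on the bench, z up. Its front face slopes, the outward normal leaning 40 degrees from vertical towards -x; the round dial, 144 mm over the bezel, is centred on it 95 mm in front of and 85 mm above the origin. The platform's centre is 50 mm behind the origin. One turn of the pointer is 1 kg
- platform_top (a point): centre of the top of the scale's square steel platform, 160 x 160 mm, 155 mm above the bench when empty; axes as the scale's. It sinks 12 mm per kg, so 2.5 to 6 mm under the empty tin
- platform (a joint): how far the platform has sunk, m: 0 empty, 0.012 at 1 kg, which is full scale and must not be passed; it stops at 0.016
- knob (a point): middle of the black fluted round knob fixed to the middle of the dial: 42 mm across, 34 mm long, on the dial's axis; its z points out along that axis, tilted 40 degrees from vertical. The knob runs from 18 mm below this point, where it stands on the flat window of the dial (132 mm across, the bezel round it at the same level), to 16 mm above it
- dial (a joint): angle of the dial with its bezel and knob, rad, growing clockwise as seen facing the dial; it starts anywhere from -2.6 to 0.85 and turns freely both ways to -9 and 11, with a light friction of 0.06 N m, and stays where it is left. The zero mark is uppermost on the slope at 0
- pointer (a joint): angle of the pointer, rad, growing clockwise as seen facing the dial: 0 (uppermost on the slope) with the platform empty, 6.283 per kg on it; it does not turn with the dial and settles in about half a second. It reads zero when joint dial equals it, give or take whole turns
- zero_mark (a point): the inner point of the dial's zero, a solid black triangle at the rim of the white dial (the other graduations are plain black lines, 20 g apart), 56 mm from the axis; it turns with the dial
- pointer_tip (a point): tip of the black pointer, 56 mm from the dial's axis; it meets zero_mark when the scale reads zero
- meter: bystander: grain moisture meter, white oval body 100 x 160 mm, 150 mm high, with a blue funnel on top, 92 mm across, 290 mm high in all; origin at the centre of its underside
- jar: bystander: glass sample jar with a black lid, 68 mm across, 80 mm high; origin at the centre of its underside
- sieve: bystander: round steel test sieve, 200 mm across, 45 mm high; origin at the centre of its underside
Not all that is in view belongs to the job. Leave any yellow look-alike of the tin_1 alone. What is shaped like the tin_2 but red is not meant.

How it is judged:
By the outcome, as a careful person would: the job done as asked, in the order asked, and still so for the second after the job is handed in, with the robot touching nothing.
It also fails if it takes over 72 s, if anything falls off the work surface, if the arm or the gripper's body presses on something with over 40 N, if the wrist force passes 120 N, or if a joint passes its speed limit or range.

## Working session

There is one attempt and no reset: what is moved stays moved. The work goes in short steps, Python scripts to look and compute and a shell command to move; the robot and the scene stay as the last step left them, time stands still between calls to the robot, and variables do not carry over. Pictures are saved under pics/ and viewed, and the job is handed in when it is done.

```bash
mkdir -p pics
cat > h.py <<'E'
import numpy as np, cv2
from plant import readout, vision, workorder, models
from scipy.spatial.transform import Rotation as R
def Rm(a):
    a=np.array(a,float)
    if a.shape==(3,3): return a
    if a.size==4: return R.from_quat([a[1],a[2],a[3],a[0]]).as_matrix()
    return R.from_rotvec(a).as_matrix()
def deproj(c,u,v,d):
    p=vision.camera_params(c);K=np.array(p['K'])
    u=np.asarray(u,float);v=np.asarray(v,float)
    q=np.stack([(u-K[0,2])/K[0,0]*d,(v-K[1,2])/K[1,1]*d,d+0*u],-1)
    return q@Rm(p['attitude']).T+np.array(p['position'])
def proj(c,P):
    p=vision.camera_params(c);K=np.array(p['K'])
    q=(np.asarray(P)-np.array(p['position']))@Rm(p['attitude'])
    return q[...,:2]/q[...,2:]*[K[0,0],K[1,1]]+[K[0,2],K[1,2]]
def onplane(c,u,v,n,p0):
    o=deproj(c,u,v,0.0*np.asarray(u,float));e=deproj(c,u,v,1.0+0*np.asarray(u,float))-o
    n=np.array(n);t=((np.array(p0)-o)@n)/(e@n)
    return o+e*np.asarray(t)[...,None]
def save(n,im,s=1):
    im=cv2.resize(im,None,fx=s,fy=s,interpolation=cv2.INTER_CUBIC)
    cv2.imwrite('pics/'+n+'.png',im[:,:,::-1])
E
python3 - <<'E'
from h import *
for c in ['scene','top']:
    print(c,vision.camera_params(c))
    im,d=vision.camera(c); save(c+'0',im,1.25); np.save(c+'0.npy',d)
    for l in ['tin_1','scale','meter','jar','sieve']:
        print(l,[(np.round(np.array(b['box'])*[640,400,640,400]).tolist(),round(b['confidence'],2)) for b in models.find_in(l,c)])
    for l in ['tin_1','scale','platform_top','knob','zero_mark','pointer_tip']:
        print(l,[(np.round(np.array(b['xy'])*[640,400],1).tolist(),round(b['confidence'],2)) for b in models.pinpoint(l,c)])
print(readout.sense())
E
```

```text
scene {'K': array([[454.82437547,   0.        , 324.13501005],
       [  0.        , 454.82437547, 199.3725525 ],
       [  0.        ,   0.        ,   1.        ]]), 'position': array([ 1.45978274, -0.60480969,  1.00216785]), 'attitude': array([-0.37480245,  0.79682234,  0.42694752, -0.20570147])}
tin_1 [([165.0, 207.0, 213.0, 242.0], 0.97), ([343.0, 144.0, 376.0, 179.0], 0.77), ([182.0, 239.0, 210.0, 276.0], 0.65), ([375.0, 169.0, 412.0, 195.0], 0.57)]
scale [([271.0, 170.0, 372.0, 246.0], 0.78)]
meter [([194.0, 227.0, 264.0, 337.0], 0.89), ([264.0, 172.0, 334.0, 208.0], 0.66)]
jar [([422.0, 180.0, 444.0, 208.0], 0.78), ([374.0, 166.0, 415.0, 192.0], 0.2)]
sieve [([387.0, 205.0, 456.0, 259.0], 0.85)]
tin_1 [([206.8, 264.5], 0.95), ([393.2, 188.4], 0.82), ([356.6, 168.2], 0.79), ([192.0, 229.7], 0.58)]
scale [([318.2, 223.4], 0.71)]
platform_top [([298.6, 192.0], 0.89)]
knob [([347.1, 189.0], 0.69)]
zero_mark [([336.2, 199.9], 0.97)]
pointer_tip []
top {'K': array([[451.49657466,   0.        , 322.23584514],
       [  0.        , 451.49657466, 194.64541234],
       [  0.        ,   
[... 933 characters left out ...]
rray([-1.25190372,  0.46861984, -0.04862546,  1.53251831,  0.02412393,
        1.14100041, -0.08228105]), 'qd': array([-3.33711895e-04, -1.97780905e-03, -4.12814857e-04,  2.72427023e-05,
        1.74823688e-03, -3.23747344e-03, -4.97618963e-04]), 'joint_efforts': array([ 6.21734926e-04, -5.07833397e+01, -8.06558202e-02, -2.36454231e+01,
       -6.15173299e-02,  3.10546823e-02, -1.74693156e-05]), 'tcp_pos': array([0.23000748, 0.6346122 , 0.22255178]), 'eef_rot': array([-2.27725500e-05,  8.18768930e-01,  5.74123191e-01,  7.71763695e-06]), 'wrist_force': array([-0.96046259, -0.51948192, -1.57840309]), 'ft_torque': array([ 0.07549629, -0.03190546,  0.01444967]), 'finger_gap': 1.0014112107499895}
```

View pics/scene0.png

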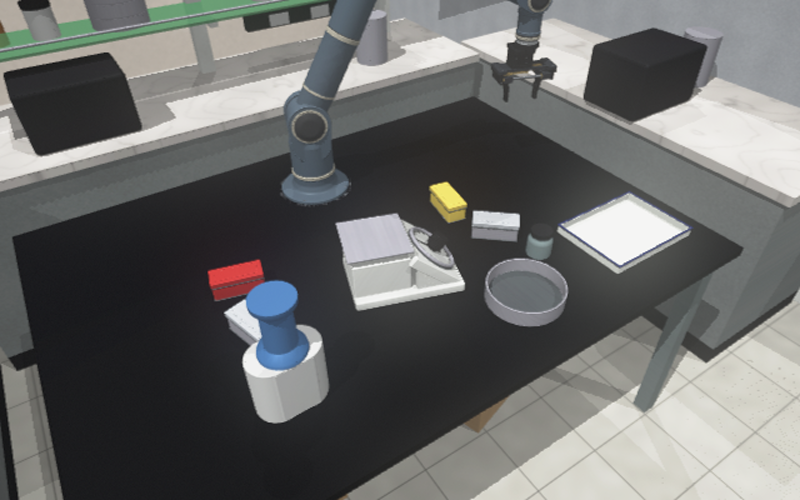

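View pics/top0.png

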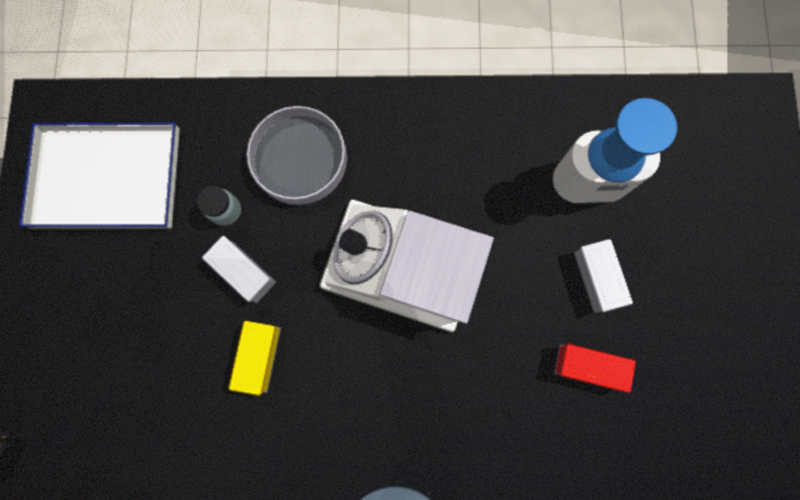

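Run:
```python
from h import *
d=np.load('top0.npy'); v,u=np.mgrid[0:400,0:640]; P=deproj('top',u,v,d)
print('bench z',np.median(P[300:360,300:400,2]))
def rect(name,box,z0,z1):
    l,t,r,b=box; m=np.zeros_like(d,bool); m[t:b,l:r]=1
    m&=(P[...,2]>z0)&(P[...,2]<z1)
    q=P[m]; rc=cv2.minAreaRect((q[:,:2]*1000).astype(np.float32))
    print(name,len(q),'z',np.median(q[:,2]).round(4),'c',np.round(rc[0],1),'size',np.round(rc[1],1),'ang',round(rc[2],1), 'corners',cv2.boxPoints(rc).round(0).tolist())
rect('tinL',(155,180,225,250),.045,.075)
rect('tinR',(455,180,512,256),.045,.075)
rect('yellow',(180,250,230,322),.045,.075)
rect('red',(435,270,515,320),.045,.075)
rect('plat',(300,150,410,280),.148,.165)
rect('scale',(250,150,410,280),.01,.2)
rect('jar',(150,140,195,185),.06,.1)
rect('sieve',(190,80,285,170),.03,.06)
rect('meter',(430,70,550,170),.27,.32)
rect('meterbody',(430,70,550,170),.1,.17)
rect('tray',(10,90,150,190),.01,.1)
```

```text
bench z -0.000551687502923004
tinL 1321 z 0.057 c [514.9 310. ] size [130.8  60.5] ang 48.2 corners [[449.0, 281.0], [494.0, 241.0], [581.0, 339.0], [536.0, 379.0]]
tinR 1407 z 0.0573 c [ 501.4 -406.2] size [129.7  61.3] ang 14.8 corners [[431.0, -393.0], [447.0, -452.0], [572.0, -419.0], [556.0, -360.0]]
yellow 1452 z 0.0573 c [344.4 269.1] size [ 61.4 129.6] ang 80.6 corners [[275.0, 249.0], [403.0, 228.0], [413.0, 289.0], [285.0, 310.0]]
red 1495 z 0.0576 c [ 327.4 -379.9] size [131.5  59.8] ang 76.2 corners [[283.0, -437.0], [341.0, -451.0], [372.0, -323.0], [314.0, -309.0]]
plat 5199 z 0.1538 c [505.7 -78.2] size [160.2 160.8] ang 71.7 corners [[404.0, -129.0], [557.0, -180.0], [607.0, -27.0], [454.0, 23.0]]
scale 9553 z 0.1514 c [533.9  21.8] size [377. 196.] ang 67.1 corners [[370.0, -114.0], [551.0, -190.0], [698.0, 157.0], [517.0, 234.0]]
jar 496 z 0.0781 c [645.3 355.8] size [58.7 58. ] ang 46.8 corners [[604.0, 354.0], [646.0, 315.0], [687.0, 357.0], [644.0, 397.0]]
sieve 684 z 0.0408 c [752.4 180.2] size [248.2 200.9] ang 78.2 corners [[629.0, 79.0], [825.0, 38.0], [876.0, 281.0], [680.0, 322.0]]
meter 1737 z 0.2884 c [ 709.1 -406. ] size [90.4 92.8] ang 45.0 corners [[644.0, -405.0], [710.0, -471.0], [774.0, -407.0], [708.0, -341.0]]
meterbody 1902 z 0.1489 c [ 698.  -399.5] size [149.7 107.1] ang 61.3 corners [[615.0, -439.0], [709.0, -491.0], [781.0, -360.0], [687.0, -308.0]]
tray 1677 z 0.0244 c [717.2 618.4] size [309.7 227.1] ang 89.9 corners [[603.0, 464.0], [830.0, 463.0], [831.0, 773.0], [604.0, 773.0]]
```

Run:
```python
from h import *
t=cv2.imread('pics/top0.png')[:,:,::-1]; 
a=np.ascontiguousarray(t[195:335,310:500]); save('c1',a,4)
b=np.hstack([t[220:320,190:290],t[220:320,550:650]]);save('c2',np.ascontiguousarray(b),4)
```

```text
(no output)
```

View pics/c1.png

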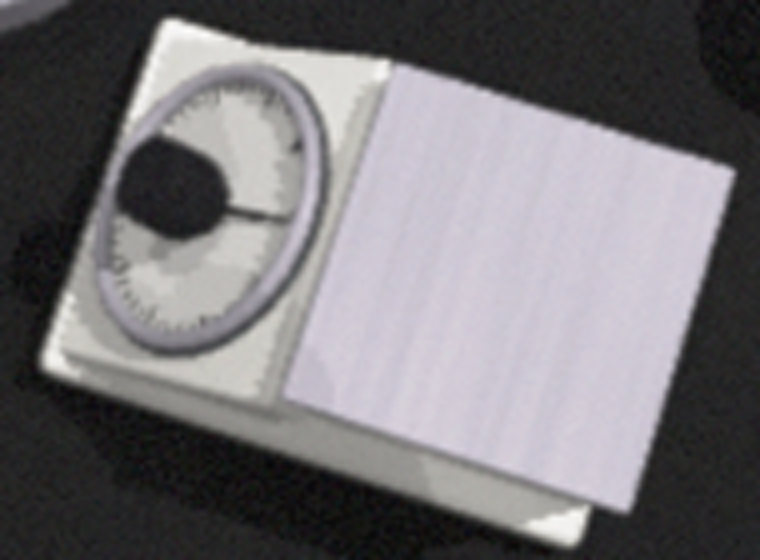

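View pics/c2.png

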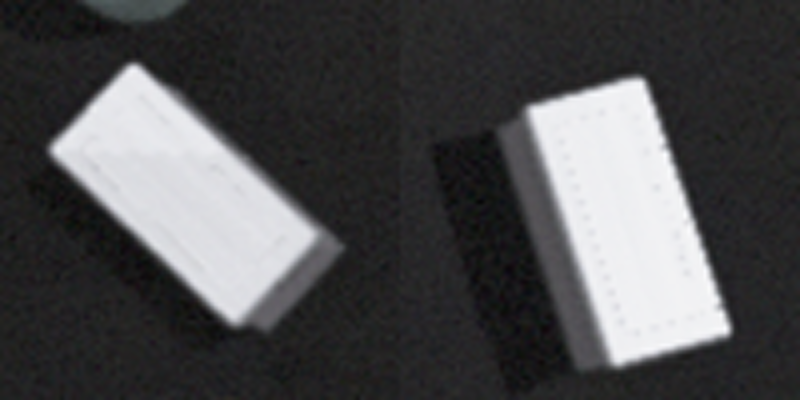

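Both cameras show the same possible mix-ups. In the native top image these are the silver tins at (190,215) and (484,220), the yellow look-alike at (204,286) and the red one at (477,294). The close crop confirms the two silver ones are the right tins. I'll start with the left silver tin.

```bash
python3 -m pendant '[[[0,0,-0.62],[0.57,-0.65,-0.04],1],[[0,0,-0.62],[0.57,-0.65,-0.04],1],[[0,0,-0.62],[0.57,-0.65,-0.04],1],[[0,0,-0.62],[0.57,-0.65,-0.04],1],[[0,0,-0.62],[0.57,-0.65,-0.04],1],[[0,0,-0.62],[0.57,-0.65,-0.04],1],[[0,0,-0.62],[0.57,-0.65,-0.04],1],[[0,0,-0.62],[0.57,-0.65,-0.04],1],[[0,0,-0.62],[0.57,-0.65,-0.04],1],[[0,0,-0.62],[0.57,-0.65,-0.04],1]]'
python3 -m pendant '[[[0,0,-0.62],[0,0,0],1],[[0,0,-0.62],[0,0,0],1],[[0,0,-0.62],[0,0,0],1],[[0,0,-0.62],[0,0,0],1],[[0,0,-0.62],[0,0,0],1],[[0,0,-0.62],[0,0,0],1],[[0,0,-0.62],[0,0,0],1],[[0,0,-0.62],[0,0,0],1]]'
python3 - <<'E'
from h import *
s=readout.sense(); print(s['time'],s['joints'].round(3),s['tcp_pos'].round(4)); M=Rm(s['eef_rot']);print(M.round(4)); print(np.degrees(np.arctan2(M[1,0],M[0,0])),s['wrist_force'],s['ft_torque'])
E
```

```text
time: 2.2
tcp_pos: [0.5191, 0.3034, 0.2028]
eef_rot: [0.001, 0.993, 0.119, 0.001]
wrist_force: [-0.0, -0.4, -0.2]
finger_gap: 0.998
time: 3.0
tcp_pos: [0.5143, 0.3108, 0.2026]
eef_rot: [-0.0, 0.935, -0.354, -0.0]
wrist_force: [-0.7, -0.2, -0.7]
finger_gap: 1.001
3.0 [-0.975  0.388  0.478  1.762 -0.204  1.041 -1.146] [0.5143 0.3108 0.2026]
[[ 7.499e-01 -6.615e-01 -1.000e-04]
 [-6.615e-01 -7.499e-01  3.000e-04]
 [-3.000e-04 -1.000e-04 -1.000e+00]]
-41.41578826313971 [-0.74730209 -0.17385704 -0.71046653] [-0.14746564  0.20890844  0.09520566]
```

```bash
python3 -m pendant '[[[0,0,0],[0,0,-0.1],1],[[0,0,0],[0,0,-0.2],1],[[0,0,0],[0,0,-0.28],1],[[0,0,0],[0,0,-0.34],1],[[0,0,0],[0,0,-0.36],1],[[0,0,0],[0,0,-0.36],1]]'
python3 -m pendant '[[[0,0,0],[0,0,0],0],[[0,0,0],[0,0,0],0],[[0,0,0],[0,0,0],0],[[0,0,0],[0,0,0],0],[[0,0,0],[0,0,0],0],[[0,0,0],[0,0,0],0]]' 50
```

```text
time: 3.6
tcp_pos: [0.5142, 0.3096, 0.0215]
eef_rot: [0.001, 0.935, -0.354, -0.001]
wrist_force: [0.2, -0.1, 1.0]
finger_gap: 1.002
time: 4.2
tcp_pos: [0.5155, 0.3099, 0.0235]
eef_rot: [-0.001, 0.935, -0.354, 0.0]
wrist_force: [-1.1, -0.0, 6.3]
finger_gap: 0.688
```

```bash
python3 -m pendant '[[[0,0,0],[0,0,0.06],0],[[0,0,0],[0,0,0.14],0],[[0,0,0],[0,0,0.22],0],[[0,0,0],[0,0,0.3],0],[[0,0,0],[0,0,0.36],0],[[0,0,0],[0,0,0.36],0],[[0,0,0],[0,0,0.36],0]]'
python3 -m pendant '[[[0.08,-0.07,0],[0,0,0],0],[[0.16,-0.14,0],[0,0,0],0],[[0.23,-0.205,0],[0,0,0],0],[[0.23,-0.205,0],[0,0,0],0],[[0.23,-0.205,0],[0,0,0],0],[[0.23,-0.205,0],[0,0,0],0],[[0.23,-0.205,0],[0,0,0],0],[[0.16,-0.14,0],[0,0,0],0],[[0.08,-0.07,0],[0,0,0],0],[[0,0,0],[0,0,0],0],[[0,0,0],[0,0,0],0],[[0,0,0],[0,0,0],0]]'
cat > ft.py <<'E'
from h import *
import sys
F=[];T=[]
for i in range(4):
    s=readout.sense();F.append(s['wrist_force']);T.append(s['ft_torque'])
    if i<3: vision.camera('scene')
M=Rm(s['eef_rot'])
print('t',s['time'],'tcp',s['tcp_pos'].round(4),'F',np.mean(F,0).round(2),np.std(F,0).round(2),'T',np.mean(T,0).round(3),np.std(T,0).round(3),'Ttool',(np.array(T)@M).round(3).tolist(),'gap',s['finger_gap'])
print(s['joints'].round(2), M.round(3).tolist())
E
python3 ft.py
python3 -m pendant '[[[-0.08,0.07,0],[0,0,0],0],[[-0.16,0.14,0],[0,0,0],0],[[-0.23,0.205,0],[0,0,0],0],[[-0.23,0.205,0],[0,0,0],0],[[-0.23,0.205,0],[0,0,0],0],[[-0.23,0.205,0],[0,0,0],0],[[-0.23,0.205,0],[0,0,0],0],[[-0.16,0.14,0],[0,0,0],0],[[-0.08,0.07,0],[0,0,0],0],[[0,0,0],[0,0,0],0],[[0,0,0],[0,0,0],0],[[0,0,0],[0,0,0],0]]'
python3 ft.py
```

```text
time: 4.9
tcp_pos: [0.5144, 0.3094, 0.202]
eef_rot: [0.0, 0.935, -0.354, -0.0]
wrist_force: [-0.6, -0.7, -3.0]
finger_gap: 0.686
time: 6.1
tcp_pos: [0.5161, 0.3124, 0.2018]
eef_rot: [0.0, 0.936, -0.353, 0.001]
wrist_force: [-0.8, 0.2, -3.5]
finger_gap: 0.683
t 6.25 tcp [0.5149 0.3092 0.2022] F [-0.08  0.17 -2.7 ] [0.42 0.28 0.65] T [-0.12   0.151 -0.027] [0.028 0.029 0.024] Ttool [[-0.163, -0.032, -0.003], [-0.246, -0.033, 0.035], [-0.143, -0.028, 0.016], [-0.207, -0.043, 0.061]] gap 0.6833410089145178
[-0.98  0.39  0.49  1.76 -0.21  1.04 -1.14] [[0.748, -0.663, 0.0], [-0.663, -0.748, -0.0], [0.0, 0.0, -1.0]]
time: 7.45
tcp_pos: [0.5139, 0.3072, 0.2045]
eef_rot: [-0.001, 0.935, -0.356, -0.0]
wrist_force: [-0.0, 0.1, -2.4]
finger_gap: 0.686
t 7.6 tcp [0.5151 0.3101 0.2032] F [-0.16  0.11 -2.32] [0.22 0.33 0.64] T [-0.055  0.088  0.014] [0.017 0.032 0.023] Ttool [[-0.084, 0.029, -0.051], [-0.105, -0.031, 0.011], [-0.104, -0.058, -0.003], [-0.106, -0.055, -0.013]] gap 0.6867794786079331
[-0.98  0.39  0.49  1.76 -0.21  1.04 -1.14] [[0.749, -0.663, 0.0], [-0.663, -0.749, 0.001], [-0.0, -0.001, -1.0]]
```

```bash
sed -i 's/range(4)/range(10)/; s/i<3/i<9/; s/,.Ttool.*tolist()/,"Tjaw",(np.array(T)@M)[:,0].mean().round(3),((np.array(T)@M)[:,0].std()\/3).round(3)/' ft.py
python3 -m pendant '[[[0.08,-0.07,0],[0,0,0],0],[[0.16,-0.14,0],[0,0,0],0],[[0.25,-0.22,0],[0,0,0],0],[[0.25,-0.22,0],[0,0,0],0],[[0.25,-0.22,0],[0,0,0],0],[[0.25,-0.22,0],[0,0,0],0],[[0.25,-0.22,0],[0,0,0],0],[[0.16,-0.14,0],[0,0,0],0],[[0.08,-0.07,0],[0,0,0],0],[[0,0,0],[0,0,0],0],[[0,0,0],[0,0,0],0],[[0,0,0],[0,0,0],0]]'
python3 ft.py
python3 -m pendant '[[[-0.08,0.07,0],[0,0,0],0],[[-0.16,0.14,0],[0,0,0],0],[[-0.25,0.22,0],[0,0,0],0],[[-0.25,0.22,0],[0,0,0],0],[[-0.25,0.22,0],[0,0,0],0],[[-0.25,0.22,0],[0,0,0],0],[[-0.25,0.22,0],[0,0,0],0],[[-0.16,0.14,0],[0,0,0],0],[[-0.08,0.07,0],[0,0,0],0],[[0,0,0],[0,0,0],0],[[0,0,0],[0,0,0],0],[[0,0,0],[0,0,0],0]]'
python3 ft.py
```

```text
time: 8.8
tcp_pos: [0.5168, 0.3138, 0.2023]
eef_rot: [0.0, 0.936, -0.352, 0.002]
wrist_force: [-0.0, 1.7, -2.6]
finger_gap: 0.689
t 9.25 tcp [0.5149 0.309  0.2029] F [ 0.07 -0.1  -2.53] [0.61 0.83 0.38] T [-0.122  0.102  0.01 ] [0.024 0.031 0.03 ] Tjaw -0.159 0.011 gap 0.6817760265545567
[-0.98  0.39  0.49  1.76 -0.21  1.04 -1.14] [[0.748, -0.664, 0.0], [-0.664, -0.748, 0.001], [-0.0, -0.001, -1.0]]
time: 10.45
tcp_pos: [0.5136, 0.3063, 0.2049]
eef_rot: [-0.001, 0.934, -0.356, -0.0]
wrist_force: [-0.1, 1.1, -1.8]
finger_gap: 0.684
t 10.9 tcp [0.5152 0.31   0.202 ] F [ 0.13  0.45 -2.45] [0.53 0.54 0.45] T [-0.079  0.111  0.006] [0.029 0.021 0.026] Tjaw -0.133 0.008 gap 0.6849280911564526
[-0.98  0.39  0.49  1.76 -0.21  1.04 -1.14] [[0.749, -0.663, -0.0], [-0.663, -0.749, -0.001], [0.001, 0.001, -1.0]]
```

The left tin reads about 2.5 N, and its moment about the jaw barely changes between opposite tilts (0.03 N·m, against about 0.22 expected with the ball). So it is the empty one, and a tin with the ball would weigh at least 4.6 N anyway. Next I'll carry it to the platform.

```bash
python3 -m pendant '[[[0,0,0.03],[0,-0.04,0.08],0],[[0,0,0.06],[0,-0.12,0.14],0],[[0,0,0.1],[-0.01,-0.21,0.14],0],[[0,0,0.14],[-0.01,-0.3,0.14],0],[[0,0,0.18],[-0.01,-0.39,0.14],0],[[0,0,0.22],[-0.02,-0.48,0.14],0],[[0,0,0.26],[-0.02,-0.57,0.14],0],[[0,0,0.26],[-0.02,-0.66,0.14],0],[[0,0,0.26],[-0.02,-0.74,0.14],0],[[0,0,0.26],[-0.02,-0.776,0.14],0],[[0,0,0.26],[-0.02,-0.776,0.12],0],[[0,0,0.26],[-0.02,-0.776,0.12],0]]'
python3 -m pendant '[[[0,0,0],[0,0,-0.04],0],[[0,0,0],[0,0,-0.08],0],[[0,0,0],[0,0,-0.11],0],[[0,0,0],[0,0,-0.13],0],[[0,0,0],[0,0,-0.14],0],[[0,0,0],[0,0,-0.14],0],[[0,0,0],[0,0,-0.14],0]]'
python3 ft.py
python3 - <<'E'
from h import *
im,d=vision.camera('top');save('p1',im[140:300,230:430],4)
E
```

```text
time: 12.1
tcp_pos: [0.5042, -0.0775, 0.261]
eef_rot: [0.0, 0.988, -0.158, -0.002]
wrist_force: [-0.7, -0.1, -2.6]
finger_gap: 0.685
time: 12.8
tcp_pos: [0.5056, -0.0781, 0.1931]
eef_rot: [-0.0, 0.988, -0.157, 0.001]
wrist_force: [0.0, 0.7, -1.8]
finger_gap: 0.685
t 13.25 tcp [ 0.5051 -0.0784  0.1927] F [-0.05  0.27 -2.51] [0.44 0.43 0.49] T [-0.108  0.077 -0.003] [0.043 0.022 0.025] Tjaw -0.127 0.012 gap 0.6873233077313697
[-0.46  0.26  0.64  1.98 -0.19  0.96 -0.04] [[0.95, -0.311, 0.0], [-0.311, -0.95, 0.0], [0.0, -0.0, -1.0]]
```

View pics/p1.png

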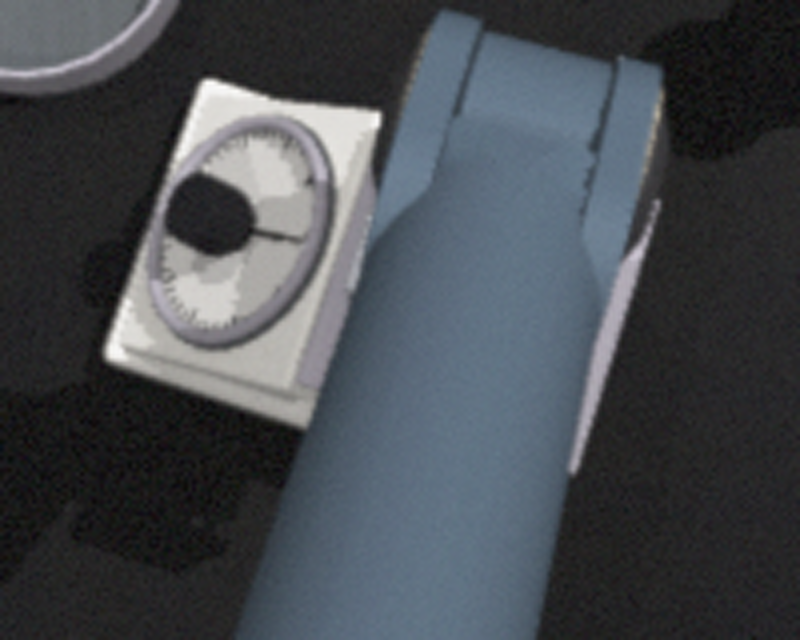

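```bash
python3 -m pendant '[[[0,0,0],[0,0,-0.008],0],[[0,0,0],[0,0,-0.016],0],[[0,0,0],[0,0,-0.02],0],[[0,0,0],[0,0,-0.023],0],[[0,0,0],[0,0,-0.026],0],[[0,0,0],[0,0,-0.028],0],[[0,0,0],[0,0,-0.03],0],[[0,0,0],[0,0,-0.032],0],[[0,0,0],[0,0,-0.034],0],[[0,0,0],[0,0,-0.036],0],[[0,0,0],[0,0,-0.036],0],[[0,0,0],[0,0,-0.036],0]]'
python3 ft.py
```

```text
time: 14.5
tcp_pos: [0.505, -0.0784, 0.1747]
eef_rot: [-0.0, 0.988, -0.158, 0.0]
wrist_force: [-1.5, 0.4, 0.0]
finger_gap: 0.688
t 14.95 tcp [ 0.505  -0.0784  0.1746] F [-1.39 -0.71  0.41] [0.49 0.5  0.37] T [-0.086  0.359  0.026] [0.026 0.028 0.022] Tjaw -0.194 0.01 gap 0.68435025595598
[-0.45  0.28  0.63  2.   -0.21  0.92 -0.03] [[0.95, -0.311, 0.0], [-0.311, -0.95, -0.0], [0.0, -0.0, -1.0]]
```

```bash
python3 -m pendant '[[[0,0,0],[0,0,0],0.75],[[0,0,0],[0,0,0],0.8],[[0,0,0],[0,0,0],1],[[0,0,0],[0,0,0],1],[[0,0,0],[0,0,0],1],[[0,0,0],[0,0,0],1]]'
python3 -m pendant '[[[0,0,0],[0,0,0.03],1],[[0,0,0],[0,0,0.1],1],[[0,0,0],[0,0,0.2],1],[[0,0,0],[0,0,0.3],1],[[0,0,0],[-0.04,0.1,0.38],1],[[0,0,0],[-0.08,0.2,0.4],1],[[0,0,0],[-0.08,0.3,0.4],1],[[0,0,0],[-0.08,0.4,0.4],1],[[0,0,0],[-0.08,0.5,0.4],1],[[0,0,0],[-0.08,0.6,0.4],1],[[0,0,0],[-0.08,0.64,0.4],1]]'
python3 - <<'E'
from h import *
for c in ['top','scene']:
    im,d=vision.camera(c);np.save(c+'2.npy',d);np.save(c+'2im.npy',im)
    for l in ['knob','zero_mark','pointer_tip']:
        print(l,[(np.round(np.array(b['xy'])*[640,400],1).tolist(),round(b['confidence'],2)) for b in models.pinpoint(l,c)])
    save('q_'+c,im[140:290,240:440] if c=='top' else im[150:260,260:390],4 if c=='top' else 6)
print(readout.sense()['time'],readout.sense()['tcp_pos'])
E
```

```text
time: 15.55
tcp_pos: [0.5051, -0.0784, 0.1746]
eef_rot: [-0.0, 0.988, -0.158, 0.0]
wrist_force: [0.2, 0.9, -0.1]
finger_gap: 0.983
time: 16.65
tcp_pos: [0.4641, 0.245, 0.3745]
eef_rot: [-0.0, 0.988, -0.156, -0.0]
wrist_force: [-0.1, -0.4, -0.3]
finger_gap: 1.003
knob [([280.5, 193.7], 0.89), ([239.4, 125.0], 0.69)]
zero_mark [([305.1, 186.0], 0.89)]
pointer_tip [([281.5, 191.2], 0.27)]
knob [([347.3, 193.1], 0.98), ([316.9, 227.0], 0.62)]
zero_mark [([334.5, 198.6], 0.67)]
pointer_tip []
17.05 [0.46544883 0.23988542 0.37486503]
```

View pics/q_top.png

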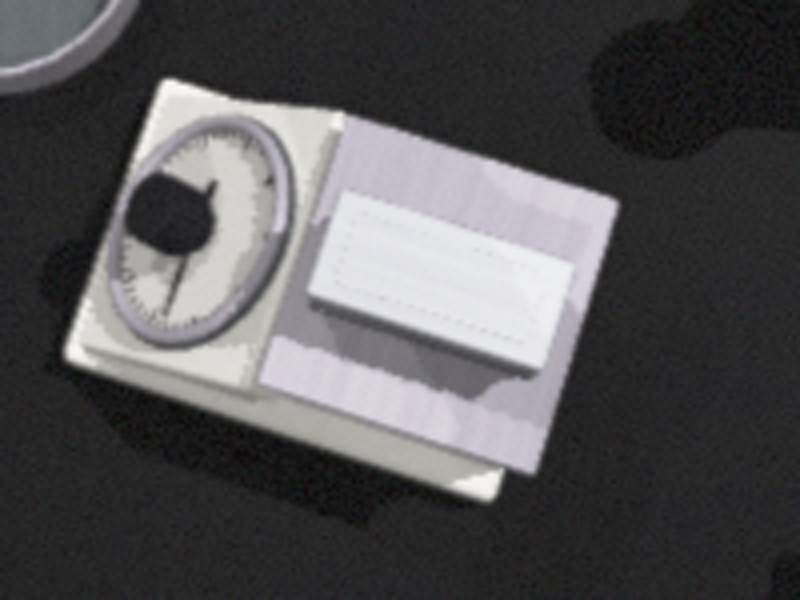

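View pics/q_scene.png

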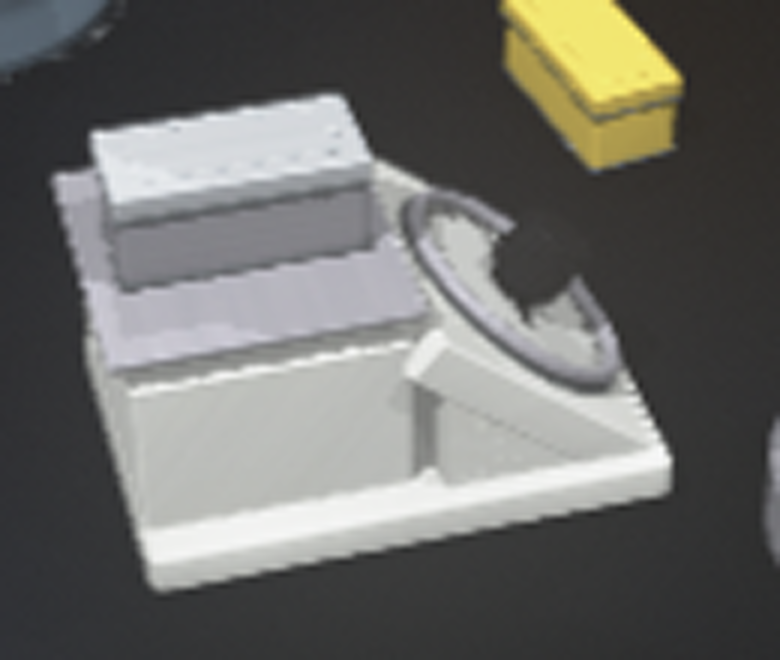

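```bash
cat > dial.py <<'E'
from h import *
th=np.radians(71.7); sx=-np.array([np.cos(th),np.sin(th),0])
PT=np.array([.5057,-.0782,0])
O=PT-0.05*sx
n=np.array([0,0,np.cos(np.radians(40))])-np.sin(np.radians(40))*sx
up=np.cos(np.radians(40))*sx+np.array([0,0,np.sin(np.radians(40))])
rt=np.cross(-n,up)
C=O-0.095*sx+np.array([0,0,.085])
def rect(c,im,h=0.0,off=(0,0),S=400,half=0.085):
    g=(np.arange(S)+.5)/S*2*half-half
    X,Y=np.meshgrid(g,-g)
    P=C+h*n+(X+off[0])[...,None]*rt+(Y+off[1])[...,None]*up
    m=proj(c,P).astype(np.float32)
    return cv2.remap(im,m[...,0],m[...,1],cv2.INTER_CUBIC)
E
python3 - <<'E'
from dial import *
print('n',n,'C',C,'rt',rt,'up',up)
for c in ['top','scene']:
    d=np.load(c+'2.npy');v,u=np.mgrid[0:400,0:640];P=deproj(c,u,v,d);Q=P-C
    a,b,h=Q@rt,Q@up,Q@n; r=np.hypot(a,b)
    m=(d>0)&(r<.062)&(r>.03)&(abs(h)<.02)
    A=np.c_[a[m],b[m],np.ones(m.sum())];print(c,'window plane',np.linalg.lstsq(A,h[m],rcond=None)[0], np.median(h[m]),m.sum())
    k=(d>0)&(r<.045)&(h>.03)&(h<.08)
    print(' knob top h',np.percentile(h[k],[50,90,98]), 'centre of top pts',[(x[k][h[k]>np.percentile(h[k],90)-.004].min().round(4),x[k][h[k]>np.percentile(h[k],90)-.004].max().round(4)) for x in (a,b)])
    im=np.load(c+'2im.npy'); save('r_'+c,rect(c,im,0.003),1)
E
```

```text
n [0.20183046 0.61027893 0.76604444] C [0.55122891 0.05946669 0.085     ] rt [-0.94942548  0.31399246  0.        ] up [-0.24053218 -0.72730211  0.64278761]
top window plane [ 0.00113885 -0.00035608  0.00105678] 0.0009764548798322748 838
 knob top h [0.04392917 0.0459183  0.04711779] centre of top pts [(np.float64(-0.0195), np.float64(0.0217)), (np.float64(-0.02), np.float64(0.0217))]
scene window plane [ 0.02397325 -0.00156333  0.00339827] 0.002999742086850922 188
 knob top h [0.04368477 0.04681179 0.04754527] centre of top pts [(np.float64(-0.0244), np.float64(0.0149)), (np.float64(-0.0248), np.float64(0.0179))]
```

View pics/r_top.png

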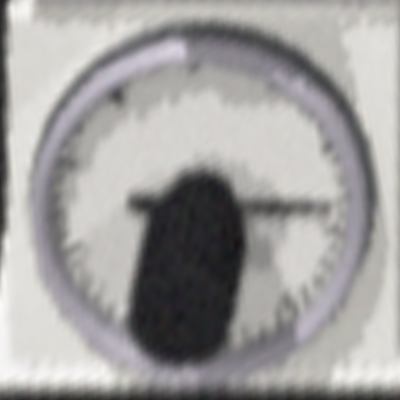

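View pics/r_scene.png

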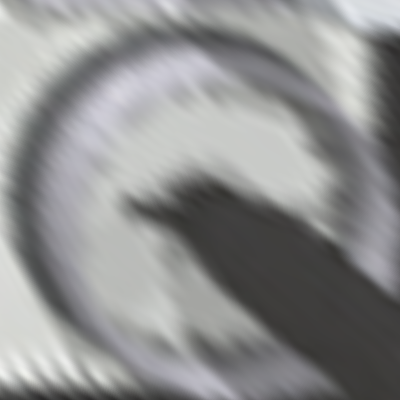

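```bash
cat > plan.py <<'E'
from dial import *
s=readout.sense();M=Rm(s['eef_rot'])
K=C+.001*rt+.001*up
def tgt(pre,h):
    # jaw direction: -rt rotated by pre deg ccw (about +n)
    z=-n; x=R.from_rotvec(n*np.radians(pre)).apply(-rt); y=np.cross(z,x)
    D=np.c_[x,y,z]; rv=R.from_matrix(D@M.T).as_rotvec()/(np.pi/2)
    p=(K+h*n-s['tcp_pos'])/.5
    return rv.round(4),p.round(4)
E
python3 - <<'E'
from plan import *
print(M.round(3),s['tcp_pos'])
for h in (.15,.1,.018): print(h,tgt(60,h))
for hh in (0.001,.0115):
    for c in ['top']:
        save(f'r{hh}',rect(c,np.load(c+'2im.npy'),hh),1)
E
python3 -c "
import cv2,numpy as np
a=cv2.imread('pics/r0.001.png');b=cv2.imread('pics/r0.0115.png')
for i,(x,r) in enumerate(((a,56),(b,72))):
  cv2.circle(x,(200,200),int(r*400/170),(0,0,255),1);cv2.circle(x,(200,200),2,(0,0,255),1)
cv2.imwrite('pics/rr.png',np.hstack([a,b]))"
```

```text
[[ 0.949 -0.314  0.   ]
 [-0.314 -0.949  0.   ]
 [ 0.    -0.    -1.   ]] [0.46544883 0.23988542 0.37486503]
0.15 (array([-0.3094,  0.3471,  0.6383]), array([ 0.2297, -0.1786, -0.3486]))
0.1 (array([-0.3094,  0.3471,  0.6383]), array([ 0.2095, -0.2396, -0.4252]))
0.018 (array([-0.3094,  0.3471,  0.6383]), array([ 0.1764, -0.3397, -0.5509]))
```

View pics/rr.png

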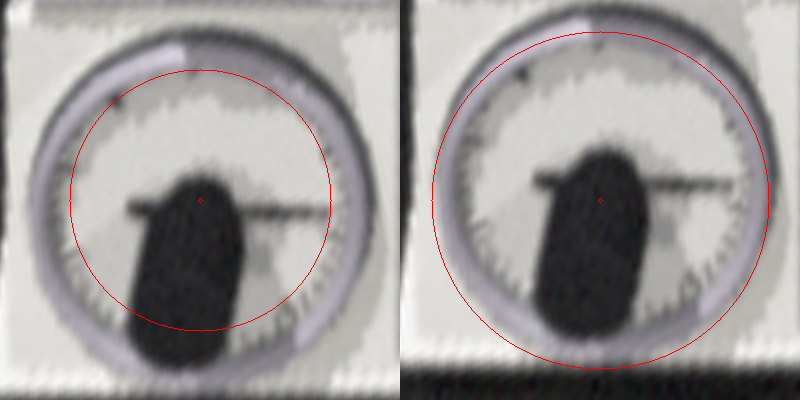

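Run:
```python
from dial import *
for c in ['top','scene']:
    d=np.load(c+'2.npy');v,u=np.mgrid[0:400,0:640];P=deproj(c,u,v,d);Q=P-C
    a,b,h=Q@rt,Q@up,Q@n; r=np.hypot(a,b)
    for lo,hi in ((0,.02),(.03,.05),(.05,.06),(.06,.065),(.066,.069),(.069,.072),(.074,.085)):
        m=(r>lo)&(r<hi)&(abs(h)<.08); print(c,lo,hi,m.sum(),np.percentile(h[m],[5,25,50,75,95]).round(4))
    k=(r<.05)&(h>.012)&(h<.08)
    print(np.histogram(h[k],bins=np.arange(.012,.056,.004)))
    t=k&(h>.04); print('top pts a,b mean',a[t].mean(),b[t].mean(),a[t].min(),a[t].max(),b[t].min(),b[t].max(),t.sum())
```

```text
top 0 0.02 271 [0.0002 0.019  0.0432 0.0448 0.0463]
top 0.03 0.05 483 [-0.0012  0.      0.0009  0.0018  0.003 ]
top 0.05 0.06 307 [-0.001   0.0002  0.0011  0.0021  0.0032]
top 0.06 0.065 218 [-0.0005  0.0017  0.0059  0.0085  0.0104]
top 0.066 0.069 180 [-0.001   0.0074  0.0091  0.0101  0.0116]
top 0.069 0.072 243 [-0.001   0.0015  0.0066  0.0088  0.0107]
top 0.074 0.085 530 [-0.0063 -0.0023 -0.0013 -0.0004  0.001 ]
(array([ 13,  24,  29,  25,  24,  24,  25,  65, 120,   0]), array([0.012, 0.016, 0.02 , 0.024, 0.028, 0.032, 0.036, 0.04 , 0.044,
       0.048, 0.052]))
top pts a,b mean 0.0007465474129655003 0.002597872153317687 -0.02050563839113602 0.021693645064774555 -0.020025146042434137 0.021739876651867714 185
scene 0 0.02 125 [0.0021 0.0081 0.0276 0.0452 0.047 ]
scene 0.03 0.05 125 [-0.0717  0.0016  0.0027  0.0036  0.0047]
scene 0.05 0.06 71 [-0.0743  0.0016  0.0025  0.0042  0.009 ]
scene 0.06 0.065 69 [-0.0582  0.0027  0.0068  0.0104  0.0122]
scene 0.066 0.069 87 [-0.047   0.0025  0.0077  0.0105  0.0118]
scene 0.069 0.072 77 [-0.0014  0.0012  0.0063  0.0101  0.012 ]
scene 0.074 0.085 200 [-0.0754 -0.0205  0.0006  0.0021  0.0098]
(array([10, 20, 12, 17, 17, 16, 15, 19, 49,  1]), array([0.012, 0.016, 0.02 , 0.024, 0.028, 0.032, 0.036, 0.04 , 0.044,
       0.048, 0.052]))
top pts a,b mean -0.008264761448306993 0.0011482678691401523 -0.026010794611194144 0.0149296582525351 -0.024824810835269412 0.02017506024566142 69
```

```bash
python3 -m pendant '[[[-0.035,0.039,0.071],[0.05,-0.04,-0.05],1],[[-0.07,0.078,0.142],[0.1,-0.08,-0.1],1],[[-0.105,0.117,0.213],[0.15,-0.12,-0.15],1],[[-0.14,0.156,0.284],[0.2,-0.16,-0.2],1],[[-0.175,0.195,0.355],[0.23,-0.179,-0.25],1],[[-0.21,0.234,0.426],[0.23,-0.179,-0.3],1],[[-0.245,0.273,0.497],[0.23,-0.179,-0.349],1],[[-0.28,0.312,0.568],[0.23,-0.179,-0.349],1],[[-0.309,0.347,0.638],[0.23,-0.179,-0.349],1],[[-0.309,0.347,0.638],[0.23,-0.179,-0.349],1],[[-0.309,0.347,0.638],[0.23,-0.179,-0.349],1]]'
python3 - <<'E'
from plan import *
print(s['time'],s['joints'].round(3))
for h in (.15,.1,.018): print(h,tgt(60,h))
im,_=vision.camera('scene');save('s3',im,1.25)
E
```

```text
time: 18.15
tcp_pos: [0.5803, 0.1514, 0.2004]
eef_rot: [0.265, 0.879, 0.334, -0.216]
wrist_force: [-0.0, 0.7, 0.6]
finger_gap: 0.997
18.15 [-0.745  0.651  0.313  1.494  0.294  1.532  0.193]
0.15 (array([-0.0008,  0.    ,  0.0009]), array([ 0.0001, -0.0015,  0.0003]))
0.1 (array([-0.0008,  0.    ,  0.0009]), array([-0.0201, -0.0626, -0.0763]))
0.018 (array([-0.0008,  0.    ,  0.0009]), array([-0.0532, -0.1627, -0.2019]))
```

View pics/s3.png

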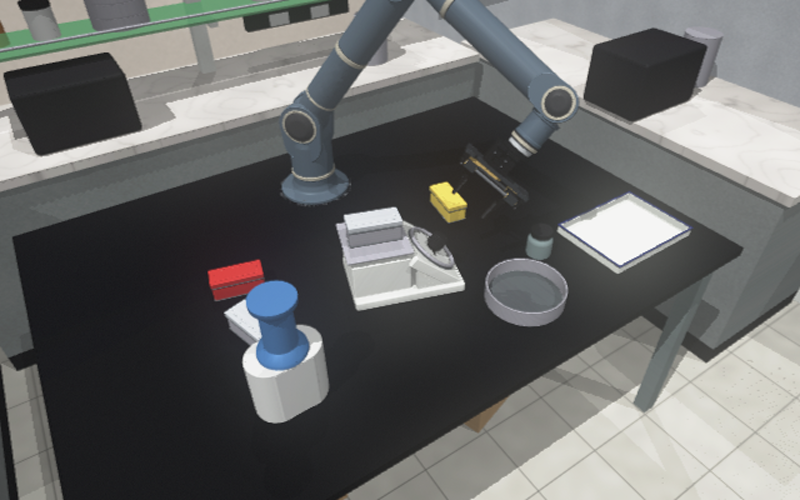

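```bash
python3 -m pendant '[[[0,0,0],[-0.013,-0.041,-0.05],1],[[0,0,0],[-0.027,-0.081,-0.101],1],[[0,0,0],[-0.04,-0.122,-0.151],1],[[0,0,0],[-0.048,-0.147,-0.182],1],[[0,0,0],[-0.053,-0.162,-0.201],1],[[0,0,0],[-0.053,-0.163,-0.202],1],[[0,0,0],[-0.053,-0.163,-0.202],1]]'
python3 - <<'E'
from plan import *
print(s['joints'].round(3),s['wrist_force'],tgt(60,.018))
im,_=vision.camera('scene');im2,_=vision.camera('top');save('s4',np.hstack([im[130:260,270:420],im2[120:250,210:360]]),2.6)
E
```

```text
time: 18.9
tcp_pos: [0.5544, 0.0709, 0.0999]
eef_rot: [0.265, 0.878, 0.335, -0.215]
wrist_force: [0.4, -0.2, 0.5]
finger_gap: 1.003
[-0.683  0.685  0.318  1.713  0.329  1.263  0.165] [ 0.44965142 -0.23455835  0.54407891] (array([-0.0012,  0.0003, -0.0006]), array([-0.0015, -0.0017, -0.001 ]))
```

View pics/s4.png

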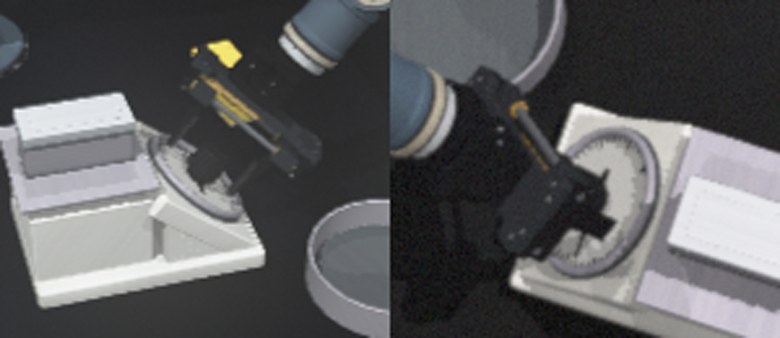

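```bash
python3 -m pendant '[[[0,0,0],[0,0,0],0.6],[[0,0,0],[0,0,0],0.5],[[0,0,0],[0,0,0],0.3],[[0,0,0],[0,0,0],0.3],[[0,0,0],[0,0,0],0.3],[[0,0,0],[0,0,0],0.3],[[0,0,0],[0,0,0],0.3]]' 15
python3 ft.py
```

```text
time: 19.7
tcp_pos: [0.5554, 0.0719, 0.0975]
eef_rot: [0.264, 0.878, 0.337, -0.213]
wrist_force: [5.9, 0.5, -8.9]
finger_gap: 0.477
t 20.15 tcp [0.5555 0.072  0.0974] F [ 6.    0.48 -9.05] [0.22 0.49 0.38] T [ 1.78  -1.493  0.674] [0.038 0.021 0.034] Tjaw 0.126 0.011 gap 0.4798068208511121
[-0.68  0.69  0.32  1.71  0.33  1.26  0.16] [[0.682, 0.704, -0.197], [0.479, -0.634, -0.608], [-0.553, 0.32, -0.769]]
```

```bash
python3 -m pendant '[[[0,0,0],[0.005,0.003,-0.004],0.3],[[-0.0135,-0.041,-0.051],[0.005,0.003,-0.004],0.3],[[-0.027,-0.081,-0.102],[0.005,0.003,-0.004],0.3],[[-0.0405,-0.122,-0.153],[0.005,0.003,-0.004],0.3],[[-0.054,-0.163,-0.204],[0.005,0.003,-0.004],0.3],[[-0.067,-0.203,-0.255],[0.005,0.003,-0.004],0.3],[[-0.081,-0.244,-0.306],[0.005,0.003,-0.004],0.3],[[-0.094,-0.285,-0.357],[0.005,0.003,-0.004],0.3],[[-0.108,-0.326,-0.409],[0.005,0.003,-0.004],0.3],[[-0.121,-0.366,-0.46],[0.005,0.003,-0.004],0.3],[[-0.1345,-0.407,-0.511],[0.005,0.003,-0.004],0.3],[[-0.1345,-0.407,-0.511],[0.005,0.003,-0.004],0.3]]'
python3 ft.py
python3 - <<'E'
from plan import *
print(tgt(0,.018))
im2,_=vision.camera('top');save('s5',im2[120:270,220:420],4)
E
```

```text
time: 21.35
tcp_pos: [0.5569, 0.0721, 0.0969]
eef_rot: [0.337, 0.928, -0.148, -0.054]
wrist_force: [4.1, -1.5, -3.8]
finger_gap: 0.472
t 21.8 tcp [0.5569 0.0721 0.0969] F [ 4.72 -1.85 -4.63] [0.65 0.25 0.67] T [ 0.98  -1.176  0.69 ] [0.04  0.083 0.07 ] Tjaw 1.296 0.02 gap 0.4828656772465066
[-0.86  0.75  0.59  1.72  0.17  1.21 -0.72] [[0.951, -0.238, -0.2], [-0.311, -0.73, -0.609], [-0.001, 0.641, -0.767]]
(array([-0.0014, -0.0003, -0.0023]), array([-0.0065, -0.0042,  0.0051]))
```

View pics/s5.png

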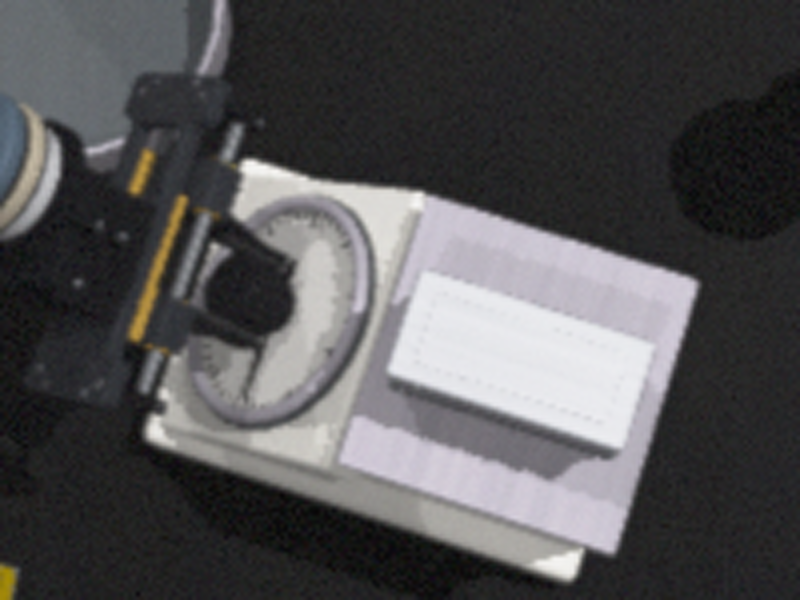

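```bash
python3 -m pendant '[[[-0.0135,-0.041,-0.051],[0.003,-0.001,-0.003],0.3],[[-0.027,-0.081,-0.102],[0.003,-0.001,-0.003],0.3],[[-0.0405,-0.122,-0.153],[0.003,-0.001,-0.003],0.3],[[-0.054,-0.163,-0.204],[0.003,-0.001,-0.003],0.3],[[-0.067,-0.203,-0.255],[0.003,-0.001,-0.003],0.3],[[-0.081,-0.244,-0.306],[0.003,-0.001,-0.003],0.3],[[-0.094,-0.285,-0.357],[0.003,-0.001,-0.003],0.3],[[-0.108,-0.326,-0.409],[0.003,-0.001,-0.003],0.3],[[-0.121,-0.366,-0.46],[0.003,-0.001,-0.003],0.3],[[-0.1345,-0.407,-0.511],[0.003,-0.001,-0.003],0.3],[[-0.148,-0.447,-0.561],[0.003,-0.001,-0.003],0.3],[[-0.148,-0.447,-0.561],[0.003,-0.001,-0.003],0.3]]'
python3 ft.py
python3 - <<'E'
from dial import *
im2,_=vision.camera('top');im,_=vision.camera('scene')
print([(np.round(np.array(b['xy'])*[640,400],1).tolist(),round(b['confidence'],2)) for b in models.pinpoint('zero_mark','top')])
save('s6',np.hstack([rect('top',im2,.001),rect('scene',im,.001)]),1); save('s6b',im2[120:270,220:420],4)
E
```

```text
time: 23.05
tcp_pos: [0.558, 0.0709, 0.0974]
eef_rot: [0.314, 0.697, -0.629, 0.139]
wrist_force: [2.4, -0.8, 6.3]
finger_gap: 0.481
t 23.5 tcp [0.558  0.071  0.0974] F [ 2.24 -0.65  5.31] [0.36 0.57 0.38] T [-0.095 -0.258  0.286] [0.029 0.024 0.023] Tjaw 0.356 0.008 gap 0.48197444199242057
[-1.04  0.88  0.92  1.73 -0.07  1.19 -1.63] [[0.171, -0.964, -0.202], [-0.791, -0.012, -0.611], [0.587, 0.264, -0.765]]
[([282.6, 222.0], 0.75)]
```

View pics/s6.png

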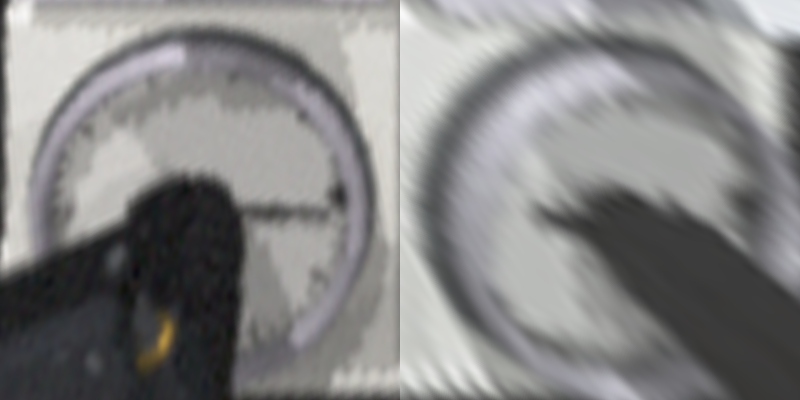

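View pics/s6b.png

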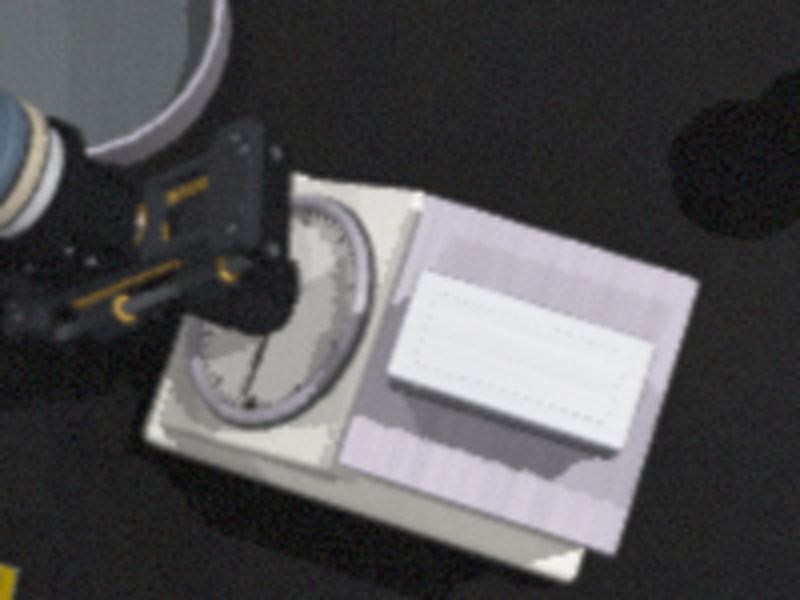

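```bash
cat > meas.py <<'E'
from dial import *
import sys
def run(im,name,off=(0,0),h=.001,lo=70,hi=115):
    S=800; g=rect('top',im,h,off,S,.085); gr=cv2.GaussianBlur(cv2.cvtColor(g,cv2.COLOR_RGB2GRAY),(0,0),2).astype(np.float32)
    th=np.radians(np.arange(lo,hi,.25)); sc=S/.17
    def prof(r):
        X=S/2-.5+r*sc*np.sin(th);Y=S/2-.5-r*sc*np.cos(th)
        return cv2.remap(gr,X.astype(np.float32)[None],Y.astype(np.float32)[None],cv2.INTER_LINEAR)[0]
    out=[]
    for r in (.03,.034,.038,.042,.046,.05,.053,.056,.058,.060,.062):
        p=prof(r); w=np.clip(np.median(p)-p-.35*(np.median(p)-p.min()),0,None)
        k=np.argmin(p); sl=slice(max(0,k-16),k+17)
        out.append((r,round(lo+.25*k,2),round(float((np.degrees(th)[sl]*w[sl]).sum()/w[sl].sum()),2),int(np.median(p)-p.min())))
    for o in out: print(*o)
    save(name,g[S//4:S*3//4,S//2:],1.4)
if __name__=='__main__':
    im,_=vision.camera('top'); np.save('lastim.npy',im); run(im,sys.argv[1])
E
python3 meas.py m1
python3 - <<'E'
from meas import *
print('pre');run(np.load('top2im.npy'),'m0');print('premark');run(np.load('top2im.npy'),'m0b',lo=-65,hi=-15)
E
```

```text
0.03 101.25 101.33 82
0.034 99.5 99.45 78
0.038 99.0 99.0 73
0.042 97.5 97.49 61
0.046 97.5 97.49 71
0.05 96.5 96.84 59
0.053 97.25 97.23 63
0.056 88.0 88.34 65
0.058 88.25 88.33 75
0.06 88.5 88.48 74
0.062 89.0 89.09 45
pre
0.03 101.0 101.07 83
0.034 99.5 99.6 84
0.038 99.5 99.44 80
0.042 97.25 97.4 93
0.046 97.0 97.09 102
0.05 96.25 96.61 75
0.053 96.5 96.71 82
0.056 70.0 70.92 43
0.058 70.0 70.77 53
0.06 70.0 71.32 24
0.062 90.5 90.8 9
premark
0.03 -49.0 -47.35 2
0.034 -21.75 -21.75 1
0.038 -17.75 -17.35 5
0.042 -15.5 -16.6 25
0.046 -32.5 -31.94 12
0.05 -41.75 -41.26 23
0.053 -40.75 -40.48 66
0.056 -39.75 -40.11 76
0.058 -40.5 -40.4 32
0.06 -61.75 -61.66 33
0.062 -65.0 -63.1 48
```

View pics/m1.png

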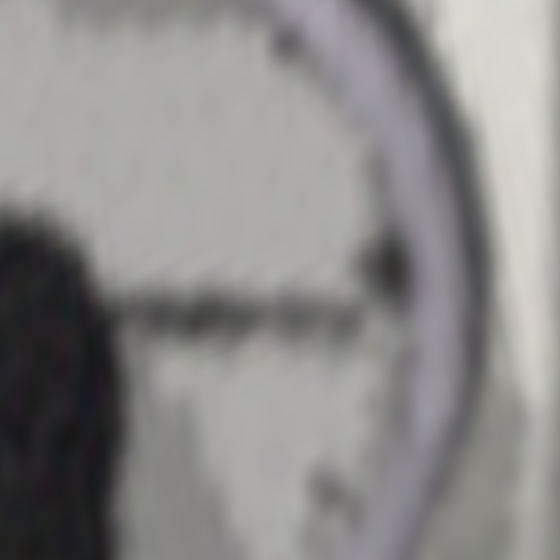

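```bash
sed -i 's/off=(0,0),h=.001,lo/off=(0,-.005),h=.001,lo/' meas.py
python3 - <<'E'
from meas import *
run(np.load('lastim.npy'),'m1b')
print('pre');run(np.load('top2im.npy'),'m0',lo=75)
E
python3 -m pendant '[[[-0.005,-0.015,-0.018],[0,0,0],0.3],[[-0.01,-0.029,-0.036],[0,0,0],0.3],[[-0.014,-0.043,-0.054],[0,0,0],0.3],[[-0.0188,-0.057,-0.0715],[0,0,0],0.3],[[-0.0188,-0.057,-0.0715],[0,0,0],0.3],[[-0.0188,-0.057,-0.0715],[0,0,0],0.3]]'
python3 meas.py m2
```

```text
0.03 91.5 91.58 83
0.034 91.0 90.95 75
0.038 91.0 91.06 76
0.042 90.5 90.65 63
0.046 90.75 90.94 70
0.05 91.0 91.29 60
0.053 91.5 91.64 64
0.056 83.0 83.51 62
0.058 83.5 83.69 77
0.06 83.0 83.31 80
0.062 84.0 83.87 47
pre
0.03 91.5 91.54 76
0.034 91.0 91.16 74
0.038 91.5 91.47 88
0.042 90.75 90.77 93
0.046 90.75 90.77 99
0.05 90.75 91.06 74
0.053 91.25 91.32 79
0.056 100.25 100.3 29
0.058 99.75 99.78 34
0.06 100.5 100.7 20
0.062 100.75 101.07 13
time: 24.3
tcp_pos: [0.5581, 0.0708, 0.0975]
eef_rot: [-0.303, -0.65, 0.678, -0.161]
wrist_force: [2.0, -0.9, 6.5]
finger_gap: 0.478
0.03 91.5 91.56 78
0.034 91.0 91.02 73
0.038 91.0 91.02 77
0.042 90.25 90.37 65
0.046 90.75 90.99 73
0.05 91.75 91.86 54
0.053 91.5 91.95 69
0.056 91.75 91.78 90
0.058 91.75 91.79 101
0.06 91.75 91.73 97
0.062 92.25 92.3 63
```

View pics/m2.png

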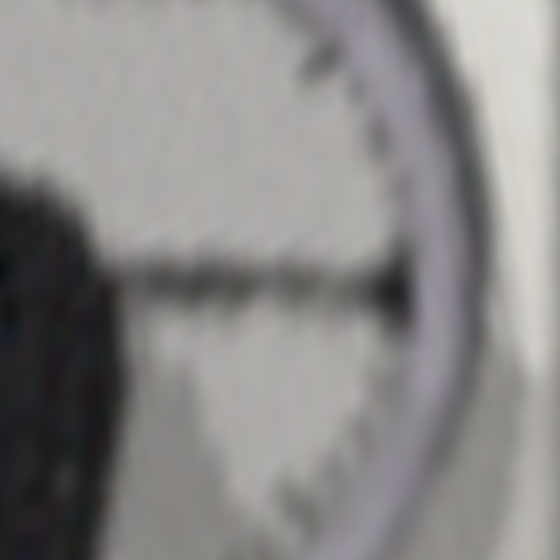

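```bash
python3 -m pendant '[[[0,0,0],[0,0,0],0.6],[[0,0,0],[0,0,0],0.8],[[0,0,0],[0,0,0],1],[[0,0,0],[0,0,0],1],[[0,0,0],[0,0,0],1],[[0,0,0],[0,0,0],1]]'
python3 -m pendant '[[[0,0,0],[0.01,0.03,0.038],1],[[0,0,0],[0.03,0.09,0.115],1],[[0,0,0],[0.05,0.152,0.19],1],[[0,0,0],[0.07,0.213,0.267],1],[[0,0,0],[0.03,0.3,0.3],1],[[0,0,0],[0,0.37,0.33],1],[[0,0,0],[0,0.4,0.33],1],[[0,0,0],[0,0.4,0.33],1]]'
python3 meas.py m3
python3 - <<'E'
from h import *
im=[np.load('lastim.npy').astype(float)]
for i in range(5): im.append(vision.camera('top')[0].astype(float))
a=np.mean(im,0); np.save('avg.npy',a.clip(0,255).astype(np.uint8)); save('avg',np.load('avg.npy')[120:270,220:420],4)
E
```

```text
time: 24.95
tcp_pos: [0.5573, 0.0717, 0.0955]
eef_rot: [-0.302, -0.65, 0.679, -0.16]
wrist_force: [-0.8, 0.4, 0.6]
finger_gap: 0.932
time: 25.75
tcp_pos: [0.5573, 0.2746, 0.2598]
eef_rot: [-0.301, -0.652, 0.677, -0.161]
wrist_force: [0.2, -0.2, -0.2]
finger_gap: 0.999
0.03 91.25 91.36 87
0.034 91.0 91.13 82
0.038 91.5 91.46 88
0.042 90.75 90.85 95
0.046 90.75 90.8 97
0.05 91.0 91.18 74
0.053 91.25 91.38 93
0.056 91.5 91.62 112
0.058 91.75 91.76 124
0.06 91.75 91.75 122
0.062 92.25 92.22 84
```

View pics/avg.png

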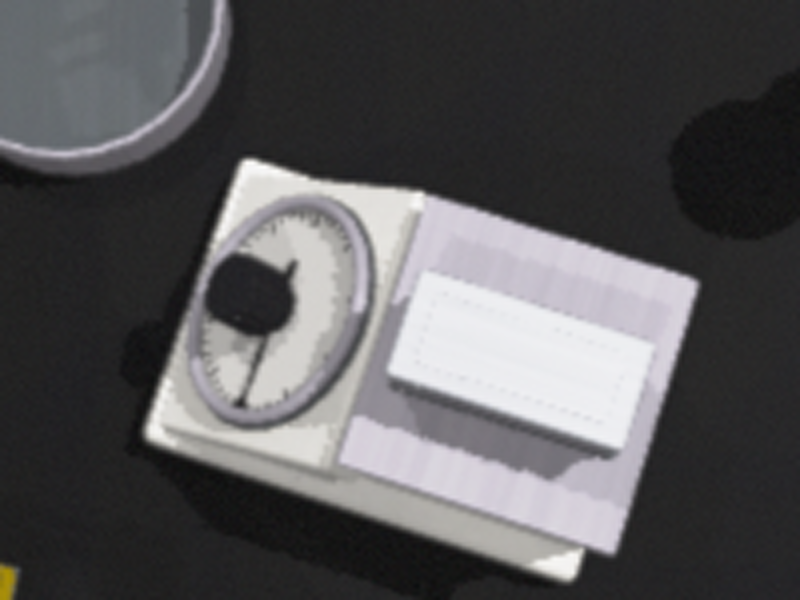

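Run:
```python
from dial import *
im=np.load('avg.npy');S=800;sc=S/.17
for h,off in ((.001,(0,-.005)),):
    g=rect('top',im,h,off,S,.085); save('g',g,.75)
    gr=cv2.cvtColor(g,cv2.COLOR_RGB2GRAY).astype(np.float32)
    th=np.radians(np.arange(0,360,.25)); rr=np.arange(.02,.07,.00025)
    T,Rr=np.meshgrid(th,rr)
    pol=cv2.remap(gr,(S/2-.5+Rr*sc*np.sin(T)).astype(np.float32),(S/2-.5-Rr*sc*np.cos(T)).astype(np.float32),cv2.INTER_LINEAR)
    np.save('pol.npy',pol)
    p2=cv2.resize(np.vstack([pol[:,:720],pol[:,720:]]),(800,560)); cv2.imwrite('pics/pol.png',p2)
```

```text
[ WARN:0@1.026] global loadsave.cpp:1063 imwrite_ Unsupported depth image for selected encoder is fallbacked to CV_8U.
```

View pics/pol.png

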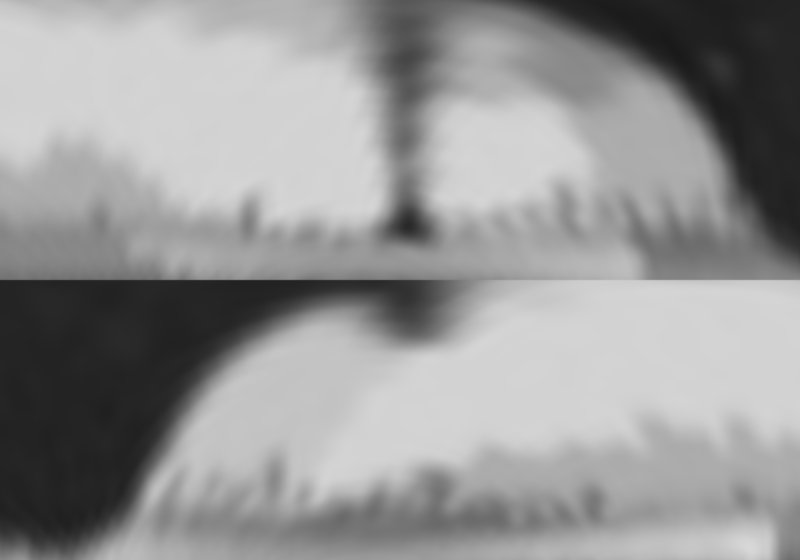

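View pics/g.png

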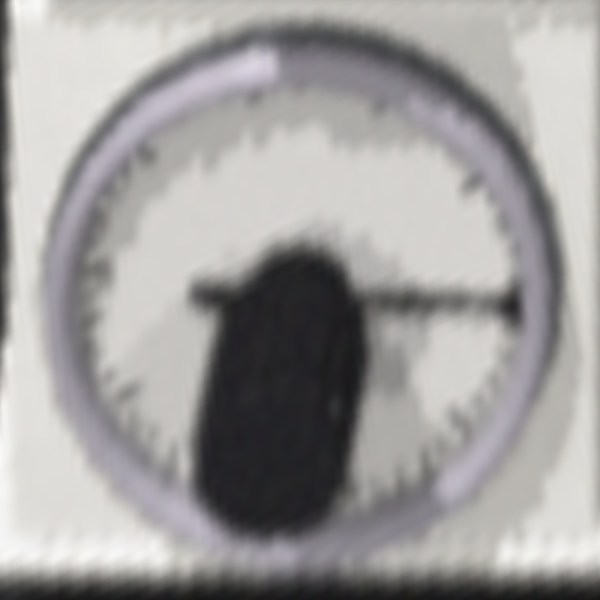

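```bash
cat > tick.py <<'E'
from dial import *
def fit(im,near,verbose=1):
    S=1000;sc=S/.17
    g=rect('top',im,.001,(0,0),S,.085); gr=cv2.cvtColor(g,cv2.COLOR_RGB2GRAY).astype(np.float32)
    gr=cv2.GaussianBlur(gr,(0,0),2)
    ang=np.arange(0,360,.4)
    def pol(a,b,rr):
        T,Rr=np.meshgrid(np.radians(ang),rr)
        p=cv2.remap(gr,(S/2-.5+(a+Rr*np.sin(T))*sc).astype(np.float32),(S/2-.5-(b+Rr*np.cos(T))*sc).astype(np.float32),cv2.INTER_LINEAR)
        return p
    def sig(a,b,rr):
        p=pol(a,b,rr).mean(0)
        s=cv2.blur(np.tile(p,3)[None],(37,1))[0][len(p):2*len(p)]-p   # 36*.4=14.4 deg window
        s[(ang>150)&(ang<222)]=0; s[(ang>near-14)&(ang<near+14)]=0
        return np.clip(s,-12,12)
    res=[]
    for a in np.arange(-.003,.0031,.0005):
        for b in np.arange(-.009,.0021,.0005):
            s1=sig(a,b,np.arange(.050,.0545,.001)); s2=sig(a,b,np.arange(.0545,.0605,.001))
            # fourier comb
            def comb(s,per,ph):
                return (s*np.maximum(0,1-abs((ang-ph+per/2)%per-per/2)/1.5)).sum()
            for ph in np.arange(near-5,near+5.01,.25):
                res.append((comb(s1,36,ph),comb(s2,7.2,ph),comb(s2,36,ph),a,b,ph))
    r=np.array(res)
    for nm,w in (('major',r[:,0]),('minor',r[:,1]),('both',r[:,0]/r[:,0].max()+r[:,1]/r[:,1].max())):
        o=np.argsort(-w)[:8]
        print(nm); print(np.c_[w[o],r[o,3:]].round(4))
if __name__=='__main__':
    fit(np.load('avg.npy'),92)
E
python3 tick.py
```

```text
major
[[ 1.454532e+02  5.000000e-04 -1.000000e-03  9.475000e+01]
 [ 1.446055e+02  5.000000e-04 -1.000000e-03  9.450000e+01]
 [ 1.445880e+02  0.000000e+00 -1.000000e-03  9.475000e+01]
 [ 1.441694e+02  0.000000e+00 -1.500000e-03  9.475000e+01]
 [ 1.437823e+02  5.000000e-04 -1.500000e-03  9.475000e+01]
 [ 1.431046e+02  5.000000e-04 -1.500000e-03  9.450000e+01]
 [ 1.425489e+02  1.000000e-03 -1.000000e-03  9.450000e+01]
 [ 1.425038e+02  1.000000e-03 -1.000000e-03  9.425000e+01]]
minor
[[ 1.739712e+02 -5.000000e-04 -1.000000e-03  9.475000e+01]
 [ 1.734480e+02 -5.000000e-04 -1.000000e-03  8.750000e+01]
 [ 1.732610e+02  0.000000e+00 -5.000000e-04  9.475000e+01]
 [ 1.730049e+02 -5.000000e-04 -5.000000e-04  9.475000e+01]
 [ 1.729031e+02 -5.000000e-04 -5.000000e-04  8.725000e+01]
 [ 1.727657e+02 -5.000000e-04 -5.000000e-04  8.750000e+01]
 [ 1.727556e+02 -5.000000e-04 -5.000000e-04  9.450000e+01]
 [ 1.725265e+02  0.000000e+00 -5.000000e-04  8.750000e+01]]
both
[[ 1.9638e+00  0.0000e+00 -1.0000e-03  9.4750e+01]
 [ 1.9568e+00 -5.0000e-04 -1.0000e-03  9.4750e+01]
 [ 1.9335e+00  0.0000e+00 -5.0000e-04  9.4750e+01]
 [ 1.9307e+00  0.0000e+00 -1.0000e-03  9.4500e+01]
 [ 1.9274e+00 -5.0000e-04 -1.0000e-03  9.4500e+01]
 [ 1.8998e+00  0.0000e+00 -5.0000e-04  9.4500e+01]
 [ 1.8895e+00 -5.0000e-04 -5.0000e-04  9.4750e+01]
 [ 1.8837e+00  0.0000e+00 -1.0000e-03  9.5000e+01]]
```

Run:
```python
from dial import *
def lines(im,axis,h=.001,c0=-.005):
    S=1000;sc=S/.17
    g=rect('top',im,h,(0,0),S,.085); gr=cv2.GaussianBlur(cv2.cvtColor(g,cv2.COLOR_RGB2GRAY),(0,0),2).astype(np.float32)
    out=[]
    for t in list(np.arange(-.030,-.0235,.001))+list(np.arange(.024,.0505,.001)):
        w=np.arange(-.007,.0071,.0002)
        if axis=='x': X=t+0*w;Y=c0+w
        else: X=c0+w;Y=t+0*w
        p=cv2.remap(gr,(S/2-.5+X*sc).astype(np.float32)[None],(S/2-.5-Y*sc).astype(np.float32)[None],cv2.INTER_LINEAR)[0]
        k=np.argmin(p); d=np.clip((p.min()+np.percentile(p,70))/2-p,0,None); d[abs(w-w[k])>.0025]=0
        out.append((t,c0+(d*w).sum()/d.sum(),p.min(),np.percentile(p,70)))
    return np.array(out)
for nm in ('avg.npy','top2im.npy'):
    o=lines(np.load(nm),'x'); 
    print(nm); print((o[:,:2]*1000).round(2)[::3].tolist())
    for m,l in ((o[:,0]>0,'blade'),(o[:,0]>-1,'all')):
        f=np.polyfit(o[m,0],o[m,1],1); print(l,'angle',90-np.degrees(np.arctan(f[0])),'offset at 0 mm',f[1]*1000,'rms',np.std(o[m,1]-np.polyval(f,o[m,0]))*1000)
t=cv2.imread('pics/top0.png')[:,:,::-1]; t=cv2.resize(np.ascontiguousarray(t),(640,400),interpolation=cv2.INTER_AREA)
o=lines(t,'y',c0=0); m=o[:,0]>0
print((o[m,:2]*1000).round(2)[::3].tolist()); f=np.polyfit(o[m,0],o[m,1],1); print('empty angle',np.degrees(np.arctan(f[0])),f[1]*1000)
save('r0',rect('top',t,.001),1)
```

```text
avg.npy
[[-30.0, -3.72], [-27.0, -4.16], [-24.0, -4.53], [26.0, -5.55], [29.0, -6.03], [32.0, -5.53], [35.0, -6.21], [38.0, -5.93], [41.0, -5.44], [44.0, -5.77], [47.0, -5.55], [50.0, -6.05]]
blade angle 89.82513898446189 offset at 0 mm -5.8741628479521015 rms 0.24278377741286392
all angle 91.35690706835003 offset at 0 mm -4.8616667647533145 rms 0.31604452644257497
top2im.npy
[[-30.0, -3.82], [-27.0, -4.07], [-24.0, -4.51], [26.0, -5.53], [29.0, -6.04], [32.0, -5.55], [35.0, -6.24], [38.0, -6.0], [41.0, -5.45], [44.0, -5.77], [47.0, -5.5], [50.0, -6.12]]
blade angle 89.85706221832355 offset at 0 mm -5.856428978522877 rms 0.2509260054709584
all angle 91.3676868029881 offset at 0 mm -4.857654611682695 rms 0.3141013598356208
[[24.0, 0.64], [27.0, 0.7], [30.0, 0.71], [33.0, 0.58], [36.0, 0.45], [39.0, 0.33], [42.0, 0.3], [45.0, 0.23], [48.0, 0.29]]
empty angle -1.3245952383319155 1.3098276521494079
```

View pics/r0.png

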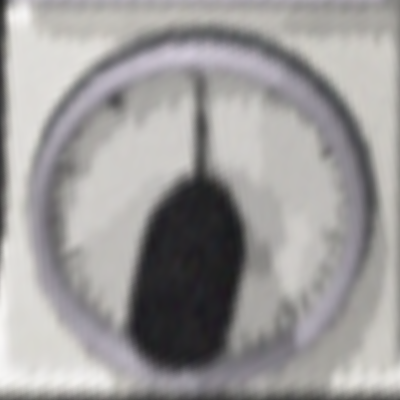

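```bash
cat > ptr.py <<'E'
from dial import *
from scipy.optimize import least_squares
from scipy.special import erf
def fit(im,th0=91.,show=1,ranges=((.025,.050),(-.027,-.0235)),tail=True):
    g=cv2.cvtColor(im,cv2.COLOR_RGB2GRAY).astype(float)
    v,u=np.mgrid[140:250,240:330]
    P=onplane('top',u.astype(float),v.astype(float),n,C+.001*n)-C
    a,b=P@rt,P@up
    t=np.radians(th0)
    s0=a*np.sin(t)+(b+.005)*np.cos(t); d0=-a*np.cos(t)+(b+.005)*np.sin(t)
    M=[(s0>lo)&(s0<hi)&(abs(d0)<.009) for lo,hi in ranges if tail or lo>0]
    # pixel blur: native pixel ~ (2.4mm in a, 3.6mm in b): express d in px via projection
    def res(p):
        th,b0=np.radians(p[0]),p[1]/1000
        out=[]
        q1=proj('top',C+.001*n+b0*up); dr=proj('top',C+.001*n+b0*up+.05*(np.sin(th)*rt+np.cos(th)*up))-q1; dr/=np.linalg.norm(dr)
        for i,m in enumerate(M):
            dp=-(u[m]-q1[0])*dr[1]+(v[m]-q1[1])*dr[0]
            w=abs(p[2+2*i]); A=p[3+2*i]
            s=.45
            cov=.5*(erf((dp+w)/s/1.414)-erf((dp-w)/s/1.414))
            X=np.c_[np.ones(m.sum()),dp,s0[m]*20]
            y=g[m]+A*cov
            out.append(y-X@np.linalg.lstsq(X,y,rcond=None)[0])
        return np.concatenate(out)
    r=least_squares(res,[th0,-5]+[.5,120]*len(M),loss='soft_l1',f_scale=6)
    J=np.linalg.pinv(r.jac.T@r.jac)*np.mean(res(r.x)**2)
    print(r.x.round(2),'se',np.sqrt(np.diag(J))[:2].round(2),'rms',np.sqrt(np.mean(res(r.x)**2)).round(1),[m.sum() for m in M])
for f in ('avg.npy','top2im.npy'):
    im=np.load(f)
    fit(im); fit(im,ranges=((.025,.050),(-.031,-.0235))); fit(im,ranges=((.03,.052),(-.029,-.0235))); fit(im,tail=False)
E
python3 ptr.py
python3 - <<'E'
import numpy as np
im=np.load('avg.npy').astype(int).sum(2)//3
print(im[176:232,268:304])
E
```

```text
[[ 37  38  34 ... 156 132 124]
 [ 36  36  32 ... 168 162 152]
 [ 37  35  28 ... 171 169 161]
 ...
 [145 146 150 ... 214 193 189]
 [159 156 147 ... 216 207 189]
 [166 163 160 ... 196 197 187]]Traceback (most recent call last):
  File "ptr.py", line 31, in <module>
    fit(im); fit(im,ranges=((.025,.050),(-.031,-.0235))); fit(im,ranges=((.03,.052),(-.029,-.0235))); fit(im,tail=False)
    ~~~^^^^
  File "ptr.py", line 26, in fit
    r=least_squares(res,[th0,-5]+[.5,120]*len(M),loss='soft_l1',f_scale=6)
    return func(*args, **kwargs)
    vector_fun = VectorFunction(
        fun_wrapped,
    ...<6 lines>...
        workers=workers
    )
    self._update_fun()
    ~~~~~~~~~~~~~~~~^^
    self.f = self.fun_wrapped(xp_copy(self.x))
             ~~~~~~~~~~~~~~~~^^^^^^^^^^^^^^^^^
    return np.atleast_1d(self.fun(x))
                         ~~~~~~~~^^^
    return self.f(x, *self.args, **self.kwargs)
           ~~~~~~^^^^^^^^^^^^^^^^^^^^^^^^^^^^^^
  File "ptr.py", line 23, in res
    y=g[m]+A*cov
      ~^^^
IndexError: boolean index did not match indexed array along axis 0; size of axis is 400 but size of corresponding boolean axis is 110
```

```bash
sed -i 's/astype(float)$/astype(float)[140:250,240:330]/;' ptr.py; python3 ptr.py
```

```text
[90.99 -4.97  1.02 94.18  1.   99.67] se [0.45 0.29] rms 9.1 [np.int64(52), np.int64(7)]
[91.44 -4.69  1.02 94.41  1.01 97.72] se [0.3  0.19] rms 9.2 [np.int64(52), np.int64(16)]
[ 91.43  -4.64   0.99  95.91   1.08 104.1 ] se [0.36 0.24] rms 9.5 [np.int64(47), np.int64(11)]
[89.57 -5.92  1.03 93.69] se [1.13 0.78] rms 9.1 [np.int64(52)]
[ 91.04  -4.94   1.    94.14   0.98 101.42] se [0.42 0.26] rms 9.0 [np.int64(52), np.int64(7)]
[91.41 -4.71  1.   94.33  0.99 95.9 ] se [0.29 0.18] rms 9.0 [np.int64(52), np.int64(16)]
[ 91.35  -4.69   0.98  95.3    1.05 103.21] se [0.36 0.24] rms 9.3 [np.int64(47), np.int64(11)]
[89.72 -5.81  1.   93.85] se [1.13 0.76] rms 9.1 [np.int64(52)]
```

Run:
```python
from tick import *
fit(np.load('top2im.npy'),-37)
```

```text
major
[[ 2.074355e+02  1.500000e-03 -1.000000e-03 -4.000000e+01]
 [ 2.073276e+02  1.500000e-03 -5.000000e-04 -4.000000e+01]
 [ 2.065711e+02  1.000000e-03 -5.000000e-04 -4.000000e+01]
 [ 2.044426e+02  1.000000e-03 -1.000000e-03 -4.000000e+01]
 [ 2.029692e+02  1.500000e-03 -1.000000e-03 -4.025000e+01]
 [ 2.021413e+02  1.000000e-03 -5.000000e-04 -3.975000e+01]
 [ 2.020506e+02  1.500000e-03 -5.000000e-04 -4.025000e+01]
 [ 2.010646e+02  1.500000e-03 -5.000000e-04 -3.975000e+01]]
minor
[[ 2.141386e+02  1.000000e-03 -5.500000e-03 -3.550000e+01]
 [ 2.110902e+02  1.000000e-03 -5.500000e-03 -3.575000e+01]
 [ 2.074977e+02  1.000000e-03 -6.000000e-03 -3.575000e+01]
 [ 2.068539e+02  5.000000e-04 -5.500000e-03 -3.600000e+01]
 [ 2.055868e+02  5.000000e-04 -5.500000e-03 -3.575000e+01]
 [ 2.038931e+02  1.000000e-03 -6.000000e-03 -3.550000e+01]
 [ 2.031086e+02  5.000000e-04 -6.000000e-03 -3.600000e+01]
 [ 2.030865e+02  1.000000e-03 -5.500000e-03 -3.525000e+01]]
both
[[ 1.6054e+00  5.0000e-04 -5.0000e-04 -4.0000e+01]
 [ 1.6049e+00  1.0000e-03 -5.0000e-04 -4.0000e+01]
 [ 1.6048e+00  1.0000e-03 -5.0000e-04 -3.9750e+01]
 [ 1.5866e+00  1.0000e-03 -5.0000e-04 -3.9500e+01]
 [ 1.5808e+00  1.0000e-03 -1.0000e-03 -4.0000e+01]
 [ 1.5710e+00  5.0000e-04 -5.0000e-04 -3.9750e+01]
 [ 1.5641e+00  1.5000e-03 -5.0000e-04 -3.9500e+01]
 [ 1.5623e+00  1.5000e-03 -1.0000e-03 -3.9750e+01]]
```

```bash
python3 -m pendant '[[[0,0,0],[0.03,-0.08,-0.03],1],[[0,0,0],[0.07,-0.14,-0.06],1],[[0,0,0],[0.072,-0.189,-0.059],1],[[0,0,0],[0.052,-0.25,-0.136],1],[[0,0,0],[0.032,-0.312,-0.211],1],[[0,0,0],[0.017,-0.357,-0.268],1],[[0,0,0],[0.008,-0.385,-0.303],1],[[0,0,0],[0.002,-0.402,-0.326],1],[[0,0,0],[0.002,-0.402,-0.326],1],[[0,0,0],[0.002,-0.402,-0.326],1]]'
python3 - <<'E'
from h import *
s=readout.sense();print(s['tcp_pos'],s['wrist_force'],s['joints'].round(2))
E
python3 -m pendant '[[[0,0,0],[0,0,0],0.6],[[0,0,0],[0,0,0],0.5],[[0,0,0],[0,0,0],0.3],[[0,0,0],[0,0,0],0.3],[[0,0,0],[0,0,0],0.3],[[0,0,0],[0,0,0],0.3],[[0,0,0],[0,0,0],0.3]]' 15
python3 ft.py; python3 meas.py m4
```

```text
time: 27.05
tcp_pos: [0.5587, 0.0702, 0.098]
eef_rot: [-0.302, -0.65, 0.679, -0.16]
wrist_force: [1.0, 0.4, -0.3]
finger_gap: 1.002
[0.55868066 0.07017728 0.09795071] [ 0.99303554  0.42380248 -0.27771882] [-1.06  0.9   0.96  1.73 -0.11  1.19 -1.74]
time: 27.75
tcp_pos: [0.5585, 0.0707, 0.0975]
eef_rot: [-0.302, -0.65, 0.679, -0.16]
wrist_force: [-0.2, -0.2, 0.5]
finger_gap: 0.479
t 28.2 tcp [0.5585 0.0707 0.0975] F [-0.08  0.26  0.16] [0.52 0.42 0.56] T [ 0.75  -0.058 -0.05 ] [0.036 0.027 0.037] Tjaw 0.035 0.009 gap 0.4804276299674935
[-1.06  0.9   0.96  1.73 -0.11  1.19 -1.74] [[0.027, -0.979, -0.201], [-0.785, 0.104, -0.61], [0.618, 0.175, -0.766]]
0.03 91.5 91.59 82
0.034 91.0 90.92 73
0.038 91.0 91.09 76
0.042 90.25 90.45 64
0.046 91.0 91.1 72
0.05 90.75 91.11 61
0.053 91.75 91.92 71
0.056 91.75 91.85 91
0.058 92.0 91.9 101
0.06 91.75 91.76 93
0.062 92.25 92.38 63
```

Centred well, and the dial has not moved. Now I'll turn it back 3.3° to cancel the parallax.

```bash
python3 -m pendant '[[[0.002,0.006,0.007],[0,0,0],0.3],[[0.004,0.011,0.014],[0,0,0],0.3],[[0.0055,0.017,0.021],[0,0,0],0.3],[[0.0074,0.0224,0.0281],[0,0,0],0.3],[[0.0074,0.0224,0.0281],[0,0,0],0.3],[[0.0074,0.0224,0.0281],[0,0,0],0.3],[[0.0074,0.0224,0.0281],[0,0,0],0.3]]'
python3 -m pendant '[[[0,0,0],[0,0,0],0.6],[[0,0,0],[0,0,0],0.8],[[0,0,0],[0,0,0],1],[[0,0,0],[0,0,0],1],[[0,0,0],[0,0,0],1],[[0,0,0],[0,0,0],1]]'
python3 -m pendant '[[[0,0,0],[0.01,0.03,0.038],1],[[0,0,0],[0.03,0.09,0.115],1],[[0,0,0],[0.05,0.152,0.19],1],[[0,0,0],[0.07,0.213,0.267],1],[[0,0,0],[0.03,0.3,0.3],1],[[0,0,0],[0,0.37,0.33],1],[[0,0,0],[0,0.4,0.33],1],[[0,0,0],[0,0.4,0.33],1]]'
python3 meas.py m5
python3 - <<'E'
from tick import *
im=[np.load('lastim.npy').astype(float)]
for i in range(7): im.append(vision.camera('top')[0].astype(float))
a=np.mean(im,0).clip(0,255).astype(np.uint8); np.save('avg2.npy',a)
save('avg2',a[120:270,220:420],4)
fit(a,90)
E
sed -i "s/('avg.npy','top2im.npy')/('avg2.npy',)/" ptr.py; python3 ptr.py
```

```text
time: 28.95
tcp_pos: [0.5585, 0.0708, 0.0975]
eef_rot: [0.306, 0.669, -0.66, 0.152]
wrist_force: [-0.6, 1.5, -0.4]
finger_gap: 0.475
time: 29.55
tcp_pos: [0.5586, 0.0705, 0.0976]
eef_rot: [0.306, 0.669, -0.66, 0.152]
wrist_force: [0.1, -0.5, 0.4]
finger_gap: 0.932
time: 30.35
tcp_pos: [0.5583, 0.2736, 0.2618]
eef_rot: [0.306, 0.671, -0.658, 0.152]
wrist_force: [-0.6, -0.4, -1.0]
finger_gap: 0.996
0.03 91.5 91.54 83
0.034 91.0 91.13 82
0.038 91.25 91.37 83
0.042 90.5 90.61 91
0.046 90.75 90.75 99
0.05 91.0 91.21 77
0.053 90.5 90.51 106
0.056 88.75 88.44 112
0.058 88.0 87.88 117
0.06 87.5 87.52 117
0.062 86.75 86.87 76
major
[[ 1.673708e+02 -5.000000e-04 -1.000000e-03  9.125000e+01]
 [ 1.647963e+02 -5.000000e-04 -1.500000e-03  9.125000e+01]
 [ 1.644017e+02 -5.000000e-04 -1.000000e-03  9.150000e+01]
 [ 1.638948e+02 -5.000000e-04 -1.000000e-03  9.100000e+01]
 [ 1.635257e+02 -5.000000e-04 -1.500000e-03  9.150000e+01]
 [ 1.626594e+02 -1.000000e-03 -1.000000e-03  9.125000e+01]
 [ 1.618728e+02  0.000000e+00 -1.000000e-03  9.125000e+01]
 [ 1.612804e+02 -1.000000e-03 -1.000000e-03  9.150000e+0
[... 535 characters left out ...]
01]
 [ 1.7549e+00  0.0000e+00 -1.0000e-03  9.1250e+01]
 [ 1.7359e+00  0.0000e+00 -5.0000e-04  9.1250e+01]
 [ 1.7274e+00 -5.0000e-04 -1.0000e-03  9.1500e+01]
 [ 1.7171e+00  0.0000e+00 -1.0000e-03  9.1500e+01]
 [ 1.7097e+00 -5.0000e-04 -5.0000e-04  9.1250e+01]
 [ 1.6882e+00  0.0000e+00 -5.0000e-04  9.1000e+01]
 [ 1.6881e+00  0.0000e+00 -1.0000e-03  9.1000e+01]]
[90.94 -4.97  1.01 93.12  1.05 94.58] se [0.52 0.34] rms 9.2 [np.int64(52), np.int64(7)]
[91.46 -4.64  1.01 93.34  1.01 95.97] se [0.31 0.19] rms 9.4 [np.int64(52), np.int64(16)]
[ 91.4   -4.61   0.98  95.19   1.06 101.39] se [0.38 0.26] rms 9.7 [np.int64(47), np.int64(11)]
[89.34 -6.04  1.01 92.67] se [1.15 0.79] rms 8.9 [np.int64(52)]
```

View pics/m5.png

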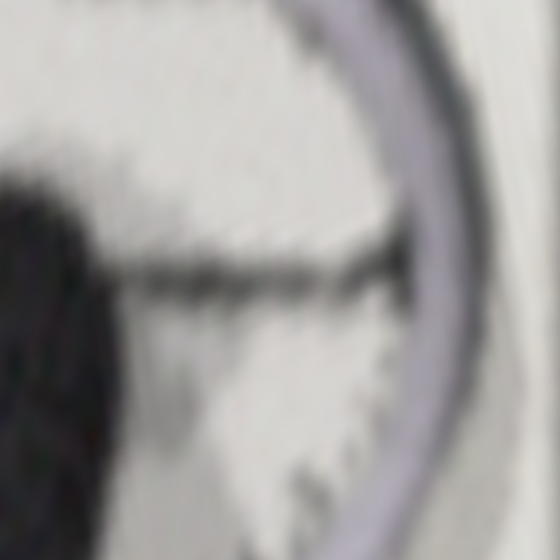

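Run:
```python
from dial import *
im,d0=vision.camera('scene');save('fin',im,1.25)
im2,d=vision.camera('top'); v,u=np.mgrid[0:400,0:640];P=deproj('top',u,v,d)
m=np.zeros(d.shape,bool);m[150:280,300:410]=1;m&=(P[...,2]>.19)&(P[...,2]<.23)
q=P[m];rc=cv2.minAreaRect((q[:,:2]*1000).astype(np.float32));print('tin on platform',rc,np.median(q[:,2]),np.polyfit(q[:,0],q[:,2],1),np.polyfit(q[:,1],q[:,2],1))
s=readout.sense();print(s['time'],s['tcp_pos'],s['finger_gap'])
```

```text
tin on platform ((503.8042297363281, -77.05167388916016), (129.5008544921875, 60.872676849365234), 71.76931762695312) 0.2090781850225104 [0.01291304 0.20240145] [-0.00186865  0.20874695]
30.85 [0.55863267 0.26991492 0.26254078] 1.0027232976673532
```

View pics/fin.png

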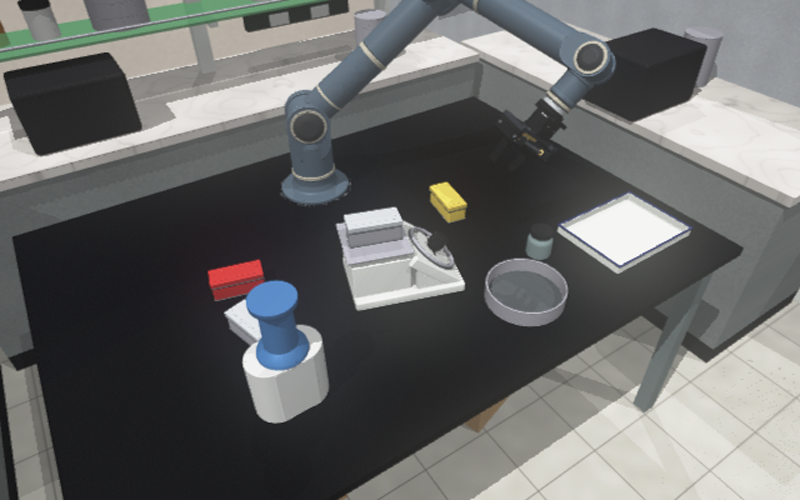

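The scene picture shows the tin upright on the platform at about (372,228). The other silver tin is unmoved at (245,320). The meter, jar and sieve have not moved, and the gripper is clear of everything.

```bash
python3 -c "
from plant import workorder
print(workorder.sign_off())"
```

```text
the job is handed in; nothing more can be done
None
```

I put the empty tin upright on the scale's platform, turned the dial to zero by its knob and handed the job in at about 31 s.

- **Which tin:** I tilted the left silver tin about 30° both ways. The wrist moment barely changed (0.03 N·m, against about 0.2 expected with the ball), though a first, shorter pair of readings was noisier, at about 0.09. It weighs about 0.25 kg, and a tin with the ball would weigh at least 0.47 kg, so it is empty. I concluded from this that the right tin holds the ball; I did not test or touch that tin, and it still stands where it was.
- **Placing:** the tin is upright and within about 2 mm of the platform's centre. I lowered it until the wrist no longer carried its weight, then let go.
- **Zeroing:** I turned the dial clockwise about 134°, then back 3.3°. My first alignment went by the picture, where the pointer sits above the dial face and looks further round than it is. The last fits put the dial at about 91.3° and the pointer at about 91.4°, give or take about 0.5° (1 to 2 g).
- **Checks that disagreed:** in the raw top picture the zero mark looks about 3° short of the pointer, which I put down to that viewing angle. One fit, on the fine graduations alone, gave a different dial angle. I rejected it because it did not match the zero mark or the angle the gripper actually turned.
- **Bystanders:** the meter, jar, sieve and the yellow and red look-alikes have not moved in the last picture.

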